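# Put the breakfast clips and butter spreaders away

### The job

Put the breakfast things on the shelf away: drape every navy bag clip over the chrome rail so that it straddles the bar and hangs there tab up, and stand every butter spreader in the white holder, handle fully down in a well and blade up. Leave the butter dish, the cruet and the spice grinder alone, and let everything come to rest.

Things in the scene. Friction and masses are not known exactly. Their poses are not given: they have to be found in the camera images.
- rail: Fixed chrome rail standing on the shelf: one straight round bar 12 mm thick and about 300 mm long, level, on a post at each end. Origin: on the shelf under the middle of the bar. Its y axis runs along the bar, z up. Place and yaw differ from start to start.
- rail_mid (a point): Middle of the rail's bar, on its axis, 100 mm above the shelf; axes as the rail's (y along the bar). 110 mm to either side of it along the bar are free of posts.
- holder: Fixed white stoneware block, 56 (x) x 160 (y) x 70 (z) mm, with three square wells in a row along its y axis, open at the top, 24 mm wide (handles go in squarely with 4 mm to spare on each side) and 62 mm deep (well floor 8 mm above the shelf). Origin: centre of its underside, z up. Place and yaw differ from start to start.
- holder_hole0 (a point): Centre of the mouth of the holder's well at y = -52 mm of the holder, 70 mm above the shelf.
- holder_hole1 (a point): Centre of the mouth of the holder's well at y = 0 mm of the holder, 70 mm above the shelf.
- holder_hole2 (a point): Centre of the mouth of the holder's well at y = 52 mm of the holder, 70 mm above the shelf.
- clip1: Navy rigid plastic bag clip, 40 g: an upside-down U with a tab on top, standing on its feet at the start. Origin midway between the feet; z up through the tab. Legs: plates 5 (x) x 44 (y) x 46 mm high, 30 mm clear gap along x; channel along y. Bridge z = 46 to 52 mm. Tab 10 (x) x 30 (y) mm, z = 52 to 72 mm: grip it. Centre of mass below the bridge: hangs steadily. May be absent (None).
- clip2: Navy rigid plastic bag clip, 40 g: an upside-down U with a tab on top, standing on its feet at the start. Origin midway between the feet; z up through the tab. Legs: plates 5 (x) x 44 (y) x 46 mm high, 30 mm clear gap along x; channel along y. Bridge z = 46 to 52 mm. Tab 10 (x) x 30 (y) mm, z = 52 to 72 mm: grip it. Centre of mass below the bridge: hangs steadily. May be absent (None).
- clip3: Navy rigid plastic bag clip, 40 g: an upside-down U with a tab on top, standing on its feet at the start. Origin midway between the feet; z up through the tab. Legs: plates 5 (x) x 44 (y) x 46 mm high, 30 mm clear gap along x; channel along y. Bridge z = 46 to 52 mm. Tab 10 (x) x 30 (y) mm, z = 52 to 72 mm: grip it. Centre of mass below the bridge: hangs steadily. May be absent (None).
- clip4: Navy rigid plastic bag clip, 40 g: an upside-down U with a tab on top, standing on its feet at the start. Origin midway between the feet; z up through the tab. Legs: plates 5 (x) x 44 (y) x 46 mm high, 30 mm clear gap along x; channel along y. Bridge z = 46 to 52 mm. Tab 10 (x) x 30 (y) mm, z = 52 to 72 mm: grip it. Centre of mass below the bridge: hangs steadily. May be absent (None).
- spreader1: Butter spreader, 160 mm, 40 g, flat on the shelf at the start, blade away from the robot. Origin: underside, mid-length; x from handle to blade, z up. Wooden handle 16 x 16 mm, x = -80 to +30 mm, brass band at its blade end; steel blade 26 wide, 5 thick, x = +30 to +80 mm, at mid-height of the handle. Centre of mass within 25 mm of the origin. May be absent (None).
- spreader1_butt (a point): Centre of the butt end face of that spreader's handle: x = -80 mm, 8 mm above the underside; axes as the spreader's. May be absent.
- spreader2: Butter spreader, 160 mm, 40 g, flat on the shelf at the start, blade away from the robot. Origin: underside, mid-length; x from handle to blade, z up. Wooden handle 16 x 16 mm, x = -80 to +30 mm, brass band at its blade end; steel blade 26 wide, 5 thick, x = +30 to +80 mm, at mid-height of the handle. Centre of mass within 25 mm of the origin. May be absent (None).
- spreader2_butt (a point): Centre of the butt end face of that spreader's handle: x = -80 mm, 8 mm above the underside; axes as the spreader's. May be absent.
- spreader3: Butter spreader, 160 mm, 40 g, flat on the shelf at the start, blade away from the robot. Origin: underside, mid-length; x from handle to blade, z up. Wooden handle 16 x 16 mm, x = -80 to +30 mm, brass band at its blade end; steel blade 26 wide, 5 thick, x = +30 to +80 mm, at mid-height of the handle. Centre of mass within 25 mm of the origin. May be absent (None).
- spreader3_butt (a point): Centre of the butt end face of that spreader's handle: x = -80 mm, 8 mm above the underside; axes as the spreader's. May be absent.
- butter_dish: White and blue ceramic butter dish, cover on, 90 x 170 mm, 78 mm high, loose; to be left alone. Origin: centre of its underside.
- cruet: Empty glass cruet, 70 mm across, 160 mm tall, loose; to be left alone. Origin: centre of its underside.
- grinder: Steel spice grinder, 52 mm across, 152 mm tall, loose; to be left alone. Origin: centre of its underside.
There are look-alikes about, which are no part of the job. Leave any brown or turquoise look-alike of the clip4 alone.

How it is judged (in metres and radians):
At the end, for the whole second after the job is handed in: Every clip present rests astride the rail's bar (within 16 mm across, 125 mm of the middle along it, tab up within 0.4 rad, channel along the bar within 0.35 rad); every spreader present stands in a well, butt under 30 mm above the shelf, blade up within 0.5 rad; all at rest (x of clip1 in the frame of rail_mid between -0.016 and 0.016 m and y of clip1 in the frame of rail_mid between -0.125 and 0.125 m and z of clip1 in the frame of rail_mid between -0.05 and -0.03 m and angle between each of clip1, clip2, clip3, clip4's own z axis and vertical below 0.4 rad and angle between the y axis of each of clip1, clip2, clip3, clip4 and the y axis of rail_mid, either way round below 0.35 rad and linear speed of each of clip1, clip2, clip3, clip4, spreader1, spreader2, spreader3 below 0.02 m/s and x of clip2 in the frame of rail_mid between -0.016 and 0.016 m and y of clip2 in the frame of rail_mid between -0.125 and 0.125 m and z of clip2 in the frame of rail_mid between -0.05 and -0.03 m and x of clip3 in the frame of rail_mid between -0.016 and 0.016 m and y of clip3 in the frame of rail_mid between -0.125 and 0.125 m and z of clip3 in the frame of rail_mid between -0.05 and -0.03 m and x of clip4 in the frame of rail_mid between -0.016 and 0.016 m and y of clip4 in the frame of rail_mid between -0.125 and 0.125 m and z of clip4 in the frame of rail_mid between -0.05 and -0.03 m and x of spreader1_butt in the frame of holder between -0.02 and 0.02 m and y of spreader1_butt in the frame of holder between -0.072 and 0.072 m and z of spreader1_butt in the frame of holder between 0 and 0.03 m and angle between each of spreader1, spreader2, spreader3's own x axis and vertical below 0.5 rad and x of spreader2_butt in the frame of holder between -0.02 and 0.02 m and y of spreader2_butt in the frame of holder between -0.072 and 0.072 m and z of spreader2_butt in the frame of holder between 0 and 0.03 m and x of spreader3_butt in the frame of holder between -0.02 and 0.02 m and y of spreader3_butt in the frame of holder between -0.072 and 0.072 m and z of spreader3_butt in the frame of holder between 0 and 0.03 m); the robot touches nothing.
It fails at once if the butter dish is shifted by more than 25 mm or tipped over (distance of butter_dish from where it was at the start of the episode above 0.025 m or angle between butter_dish's own z axis and vertical above 0.35 rad).
It fails at once if the cruet is shifted by more than 25 mm or tipped over (distance of cruet from where it was at the start of the episode above 0.025 m or angle between cruet's own z axis and vertical above 0.35 rad).
It fails at once if the spice grinder is shifted by more than 25 mm or tipped over (distance of grinder from where it was at the start of the episode above 0.025 m or angle between grinder's own z axis and vertical above 0.35 rad).
Of clip1, clip2, clip3, clip4 only 3 to 4 are there at a start; the rules pass over those that are not, and their reading is None.
Of spreader1, spreader2, spreader3 only 2 to 3 are there at a start; the rules pass over those that are not, and their reading is None.
At some moment in a run one of spreader1, spreader2, spreader3 may be knocked a few centimetres aside while the robot is not near it.
It also fails if it takes over 210 s, if anything falls off the work surface, if the arm or the gripper's body presses on something with over 40 N, if the wrist force passes 120 N, or if a joint passes its speed limit or range.

### The arm

A 6-joint arm with a two-finger parallel gripper is mounted at the origin on the work surface. World frame = base frame: x ahead of the robot, y to its left, z up, the work surface at z = 0. Lengths are in mm, angles in degrees, forces in N, time in s.
With the tool pointing down it reaches from about 350 to 975 mm from the base axis. Payload 17.4 kg.
Tool frame: the origin (TCP) lies midway between the tips of the shut fingers; the grasp point (between the pads) lies 19 mm behind it (tcp_to_grasp is the distance from the TCP to the grasp point, in mm); z points along the fingers, y is the line along which they close (so a half turn about z gives the same grasp; the last joint's range is limited). The gripper opens to 85 mm and grips with 20 to 120 N. Pads are 22 mm wide; open, the fingers measure 114 mm over their backs; the gripper's body (76 mm by 85 mm) begins 54 mm behind the grasp point. The pads swing forward as they close: fully open they stand 13 mm farther back than shut.
Start: joints at [-76.822, 6.646, 82.598, -0, 90.757, -2.166], TCP at [178.602, -650.948, 231.303] pointing down, gripper open.
Joint ranges: [-162.19, 162.19], [-47.58, 125.68], [4.15, 143.07], [-65.23, 245.23], [0.69, 171.88], [-170.13, 170.13]. Speed limits (degrees/s): [108.29, 108.29, 127.2, 180, 180, 180].

### API

Orientations are given as a 3x3 rotation matrix whose columns are the frame's x, y, z axes.
In Python, from bench import observe, read_camera, calibration, close_job, tcp_to_grasp gives the robot as it stands.
- The arm moves only by the tool drive_tool, never from a script. Its argument "steps" is a list of rows, each a list of 3 entries, a list of its own where there are three numbers: the opening, from 0 (shut) to 1 (fully open), then the shift along the tool's x, y, z in m, then the turn, a rotation vector about the tool's x, y, z in rad. In form: [[jaw, [tx, ty, tz], [ax, ay, az]], ...]. A call has exactly 8 rows; each row shifts and turns the commanded pose from where the row before left it, along the tool's axes as they then stand; what a row does not reach is not made up. A row lasts 1/10 s, in which the tool goes at most 50 mm and 8.59 degrees, less where a joint would pass 70% of its speed; a pose out of reach is approached as far as the arm can. A call is refused whole if a number of a shift passes 0.05 or a number of a turn 0.15, either way. A call with a gripper value outside its range is refused whole. The fingers move at their own pace and stop on an object; the grip force is fixed at half the most. Time passes only in rows, so rows that do not move let the fingers close, or fill a call up. It gives the time, the measured TCP pose, the force, the opening and the grip force at its end, in the units of the state.
- observe(): the state, without advancing time (a new reading comes with each control period).
- read_camera(name): name is "side" or "top"; returns the picture (420x560x3 uint8, blue, green, red); there is no depth.
- calibration(name): a dict with "fx", "fy", "cx", "cy" (pixels), "k1" (the pictures are not rectified: a ray, as slopes to the right and down, at radius r is drawn at 1 + k1 r^2 times it, then the intrinsics apply), "T" (4x4, takes a point from camera to world coordinates). Camera axes: x right, y up, looking along -z (the intrinsics and any distortion apply to the point x, -y, -z); pixel columns grow to the right and rows downward; lengths in mm; the calibration is good to about 2 mm. A picture is of the moment at which its call begins. calibration takes no time and is no camera call.
- close_job(): hands the job in; it is judged then, once.
The state is a dict: "time_s": time; "joint_positions": joint angles; "qd": joint speeds; "tau": joint torques, N m; "tcp_pos": TCP position; "orientation": TCP orientation; "ft_force": force on the tool from outside, world axes, zero at the start; "wrist_torque": the same for the moment, N m; "gripper_width": opening from 0.0 (shut) to 1.0 (fully open); "gripper_force": force on a finger pad.
Only numpy, scipy, OpenCV 4.12 (cv2) and the standard library are available. Lean on these libraries where they do the work, as an engineer would, in place of code of your own. Each camera call takes 0.05 s, during which the arm holds its last target. There are 200 camera calls.

## Working session

There is one attempt and no reset: what is moved stays moved. The work goes in short steps, Python scripts to look and compute and a tool call to move; the robot and the scene stay as the last step left them, time stands still between calls to the robot, and variables do not carry over. Pictures are saved under pics/ and viewed, at most 14 in all, crops included, and the job is handed in when it is done.

Besides the shell and the picture viewer there is one more tool, called after ">>>" as a command line: name --argument value ..., lists and objects as JSON in quotes. drive_tool: Moves the arm, as the interface text tells. Its arguments: {"type":"object","properties":{"steps":{"type":"array"}},"required":["steps"]}

```bash
ls; mkdir -p pics; python3 - <<'E'
from bench import *
import cv2,numpy as np
np.set_printoptions(precision=3,suppress=True)
s=observe();print(s)
for n in("top","side"):
    cv2.imwrite(f"pics/{n}0.png",read_camera(n));print(calibration(n))
E
```

```text
pics
{'time_s': 0.0, 'joint_positions': array([-76.822,   6.676,  82.636,  -0.   ,  90.756,  -2.163]), 'qd': array([ 0.047,  0.128,  0.005,  0.038, -0.058,  0.107]), 'tau': array([ -0.   , -73.199, -63.248,  -0.   ,   0.006,  -0.   ]), 'tcp_pos': array([ 178.558, -650.763,  230.536]), 'orientation': array([[ 0.964,  0.265, -0.   ],
       [ 0.265, -0.964,  0.001],
       [ 0.   , -0.001, -1.   ]]), 'ft_force': array([-0.132,  0.749, -0.703]), 'wrist_torque': array([-0.021,  0.03 , -0.018]), 'gripper_force': 0.0, 'gripper_width': 1.0005904134420904}
{'fx': 420.86107078167527, 'fy': 420.86107078167527, 'cx': 280.32867002989866, 'cy': 209.86368830825765, 'k1': -0.10952332338967968, 'T': array([[  -0.01 ,    0.992,   -0.127,  464.873],
       [  -0.999,   -0.015,   -0.034,   43.435],
       [  -0.036,    0.126,    0.991, 1014.411],
       [   0.   ,    0.   ,    0.   ,    1.   ]])}
{'fx': 416.2788399695134, 'fy': 416.2788399695134, 'cx': 284.83732280628806, 'cy': 210.48446529106326, 'k1': -0.022236030749090405, 'T': array([[ -0.799,   0.365,  -0.478,   9.172],
       [ -0.601,  -0.47 ,   0.647, 799.412],
       [  0.011,   0.804,   0.595, 789.621],
       [  0.   ,   0.   ,   0.   ,   1.   ]])}
```

View pics/top0.png

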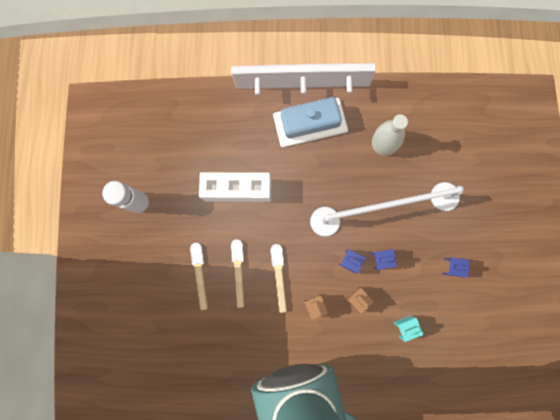

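View pics/side0.png

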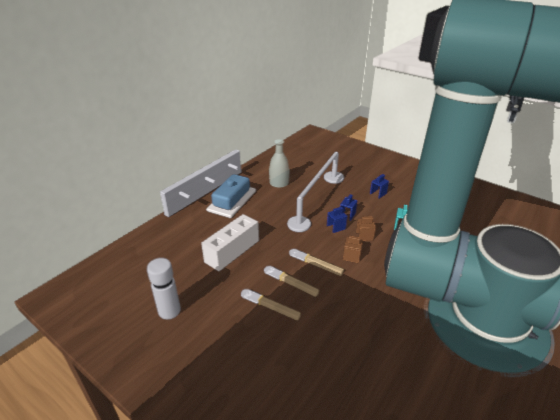

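```bash
cat > h.py <<'E'
import numpy as np,cv2
from bench import *
np.set_printoptions(precision=3,suppress=True)
C={n:calibration(n) for n in("top","side")}
def K(n):
    c=C[n];return np.array([[c["fx"],0,c["cx"]],[0,c["fy"],c["cy"]],[0,0,1]]),np.array([c["k1"],0,0,0,0.])
def ray(n,uv):
    uv=np.asarray(uv,float).reshape(-1,1,2);k,d=K(n)
    p=cv2.undistortPoints(uv,k,d).reshape(-1,2)
    T=C[n]["T"];D=np.c_[p[:,0],-p[:,1],-np.ones(len(p))]@T[:3,:3].T
    return T[:3,3],D
def plane(n,uv,z):
    o,D=ray(n,uv);return o+D*((z-o[2])/D[:,2])[:,None]
def proj(n,P):
    T=C[n]["T"];p=(np.asarray(P,float).reshape(-1,3)-T[:3,3])@T[:3,:3]
    x,y=p[:,0]/-p[:,2],-p[:,1]/-p[:,2];r=1+C[n]["k1"]*(x*x+y*y)
    return np.c_[C[n]["fx"]*x*r+C[n]["cx"],C[n]["fy"]*y*r+C[n]["cy"]]
def tri(uvt,uvs):
    o1,d1=ray("top",uvt);o2,d2=ray("side",uvs);d1,d2=d1[0],d2[0]
    A=np.c_[d1,-d2];s=np.linalg.lstsq(A,o2-o1,rcond=None)[0]
    a,b=o1+d1*s[0],o2+d2*s[1];return (a+b)/2,np.linalg.norm(a-b)
def crop(n,img,x0,y0,w,h,k,f):
    cv2.imwrite(f,cv2.resize(img[y0:y0+h,x0:x0+w],None,fx=k,fy=k,interpolation=cv2.INTER_CUBIC))
def cc(m,amin=20):
    n,l,s,c=cv2.connectedComponentsWithStats(m.astype(np.uint8))
    return [(c[i],s[i],l==i) for i in range(1,n) if s[i,4]>=amin]
E
python3 - <<'E'
from h import *
t=cv2.imread("pics/top0.png");s=cv2.imread("pics/side0.png")
crop("top",t,300,175,180,120,4.4,"pics/c1.png")
crop("top",t,180,160,120,160,3.7,"pics/c2.png")
for n,i in(("top",t),("side",s)):
    h=cv2.cvtColor(i,cv2.COLOR_BGR2HSV);m=(h[...,0]>112)&(h[...,0]<128)&(h[...,1]>150)&(h[...,2]>50)
    for c,st,_ in cc(m,8):print(n,c,st)
E
```

```text
side [379.754 184.839] [371 175  17  22 199]
side [341.23 214.04] [328 195  29  37 479]
```

View pics/c1.png

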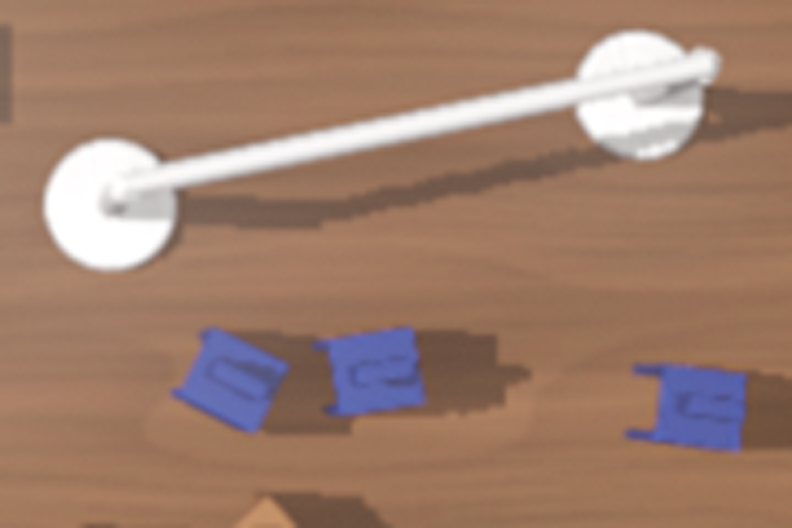

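View pics/c2.png

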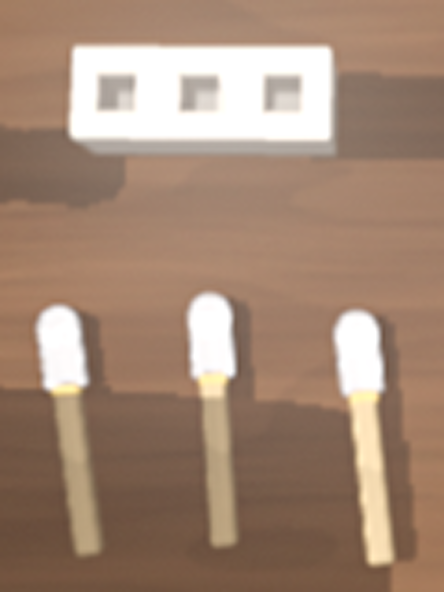

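The crops show three navy clips, at top-view pixels (352,261), (385,259) and (457,267). Their channels run roughly along the image rows. The rail bar runs from (327,218) to (461,190). The holder wells are at (211,185), (234,185) and (257,185), with three spreaders below them, blades up-image.

```bash
cat >> h.py <<'E'
def hsv(i): return [x.astype(int) for x in cv2.split(cv2.cvtColor(i,cv2.COLOR_BGR2HSV))]
def rect(m,n,z):
    "min-area rectangle of a mask, sides and centre on plane z"
    ys,xs=np.nonzero(m);P=plane(n,np.c_[xs,ys],z)[:,:2]
    b=cv2.boxPoints(cv2.minAreaRect(P.astype(np.float32)))
    e1,e2=b[1]-b[0],b[2]-b[1]
    return b.mean(0),np.linalg.norm(e1),np.degrees(np.arctan2(e1[1],e1[0])),np.linalg.norm(e2)
def up(i,k=4): return cv2.resize(i,None,fx=k,fy=k,interpolation=cv2.INTER_CUBIC)
def clips(t,k=4):
    H,S,V=hsv(up(t,k));m=((H>108)&(H<130)&(S>110)).astype(np.uint8)
    m=cv2.morphologyEx(m,cv2.MORPH_CLOSE,np.ones((7,7)));m=cv2.morphologyEx(m,cv2.MORPH_OPEN,cv2.getStructuringElement(cv2.MORPH_ELLIPSE,(27,27)))
    out=[]
    for c,st,l in cc(m,1500):
        ys,xs=np.nonzero(l);P=plane("top",np.c_[(xs+.5)/k-.5,(ys+.5)/k-.5],52)[:,:2].astype(np.float32)
        b=cv2.boxPoints(cv2.minAreaRect(P));e1,e2=b[1]-b[0],b[2]-b[1]
        out.append((b.mean(0),np.linalg.norm(e1),np.linalg.norm(e2),np.degrees(np.arctan2(e1[1],e1[0])),c/k))
    return out
E
python3 - <<'E'
from h import *
t=cv2.imread("pics/top0.png")
H,S,V=hsv(t)
print(H[261,352],S[261,352],V[261,352],H[137,388],t[110,310])
for r in clips(t):print(*r)
# hand-picked bridge corners
for q in ([(212,330),(288,370),(252,430),(180,392)],[(325,337),(412,326),(425,405),(338,415)],[(663,365),(747,374),(742,450),(656,438)]):
    p=plane("top",np.array(q)/4.4+[300,175],52)[:,:2];print(p.mean(0),np.linalg.norm(np.diff(p,axis=0),axis=1),np.degrees(np.arctan2(*(p[1]-p[0])[::-1])))
# rail: bar ends / line at z=100
w=((S<60)&(V>150))
for c,st,l in cc(w,60):print(c,st)
print("bar",plane("top",np.array([[115,190],[712,66]])/4.4+[300,175],100))
q=np.array([(72,45),(332,45),(332,140),(72,140)])/3.7+[180,160]
p=plane("top",q,70);print("holder",p.mean(0),np.linalg.norm(np.diff(p,axis=0),axis=1),np.degrees(np.arctan2(*(p[1]-p[0])[1::-1])))
wl=plane("top",np.array([(116,92),(199,92),(282,92)])/3.7+[180,160],70);print("wells",wl)
for a,b in(((89,550),(60,308)),((223,545),(210,296)),((380,562),(356,314))):
    p=plane("top",np.array([a,b])/3.7+[180,160],12);d=p[1]-p[0];print("spr",p,np.linalg.norm(d),np.degrees(np.arctan2(d[1],d[0])))
print("obj cruet,grinder,dish",plane("top",[(383,145),(138,205),(310,130)],0))
E
```

```text
116 112 178 34 [216 196 166]
[ 472.224 -160.093] 42.018234 36.397232 -79.82138 [384.265 258.646]
[ 449.986 -331.008] 37.103413 42.516582 -7.55731 [459.38  267.577]
[467.56  -87.246] [44.133 36.145 41.698] -118.69377093210036
[ 471.395 -160.905] [45.722 41.119 45.476] -83.81140253601643
[ 449.394 -331.963] [45.078 39.509 46.119] -97.21808297384226
[246.553  11.596] [    0     0   560    38 12751]
[302.565  75.391] [ 231   63  145   32 3293]
[303.97  124.229] [ 273   97   75   51 1390]
[388.51  133.578] [372 114  36  41 851]
[234.627 186.477] [ 198  172   74   31 2149]
[116.035 193.776] [102 180  33  30 576]
[384.416 207.416] [ 310  182  154   55 2143]
[236.513 250.41 ] [230 239  14  24 273]
[195.951 253.566] [189 242  15  24 267]
[276.469 254.949] [270 243  14  24 277]
[ 26.661 335.757] [   0  252   56  168 9074]
[287.363 384.835] [257 368  69  24 248]
[295.159 399.436] [272 388  63  32 358]
bar [[ 562.089  -24.993  100.   ]
 [ 620.354 -328.535  100.   ]]
holder [644.894 180.67   70.   ] [163.214  59.618 161.786] -91.15373652261128
wells [[646.023 234.093  70.   ]
 [645.053 182.038  70.   ]
 [644.126 130.39   70.   ]]
spr [[359.71  261.066  12.   ]
 [515.049 281.237  12.   ]] 156.64328260580695 7.398324614748023
spr [[362.937 174.613  12.   ]
 [521.906 182.875  12.   ]] 159.18314186899414 2.9750111436625493
spr [[351.838  74.653  12.   ]
 [509.266  88.423  12.   ]] 158.02839901886384 4.99884671580127
obj cruet,grinder,dish [[ 753.145 -178.367    0.   ]
 [ 612.091  433.717    0.   ]
 [ 794.548    2.032   -0.   ]]
```

```bash
cat > plan.py <<'E'
import json,sys
from h import *
from scipy.spatial.transform import Rotation as Ro
def down(a,tilt=0):
    "tool x at world angle a (deg), z down; tilt turns about tool y"
    c,s=np.cos(np.radians(a)),np.sin(np.radians(a))
    return np.array([[c,s,0],[s,-c,0],[0,0,-1.]])@Ro.from_rotvec([0,np.radians(tilt),0]).as_matrix()
def plan(wps,pos=None,R=None,q=.001,qa=.01,step=.048,sa=.148):
    """wps: list of (jaw, pos mm, R, hold rows); prints 8-row calls"""
    s=observe();pos=s["tcp_pos"]/1000 if pos is None else np.array(pos)/1000;R=s["orientation"] if R is None else R
    rows=[]
    for jaw,tp,tR,hold in wps:
        tp=np.array(tp)/1000;tR=R if tR is None else tR
        w=Ro.from_matrix(R.T@tR).as_rotvec();p0,R0=pos.copy(),R.copy()
        n=int(max(np.ceil(np.linalg.norm(tp-pos)/step),np.ceil(np.linalg.norm(w)/sa)))
        for i in range(1,n+1):
            gp=p0+(tp-p0)*i/n;gR=R0@Ro.from_rotvec(w*i/n).as_matrix()
            t=np.round(R.T@(gp-pos)/q)*q;a=np.round(Ro.from_matrix(R.T@gR).as_rotvec()/qa)*qa
            rows.append([jaw,[round(float(x),4)+0. for x in t],[round(float(x),3)+0. for x in a]])
            pos=pos+R@t;R=R@Ro.from_rotvec(a).as_matrix()
        rows+=[[jaw,[0,0,0],[0,0,0]]]*hold
    while len(rows)%8:rows.append([rows[-1][0],[0,0,0],[0,0,0]])
    for i in range(0,len(rows),8):print(json.dumps(rows[i:i+8]).replace(" ","").replace("0.0,","0,").replace("0.0]","0]"))
    print("end",pos*1000,R[:,0],R[:,2])
E
python3 - <<'E'
from plan import *
plan([(.45,(450,-331,130),down(82.6),0),(.45,(450,-331,56),down(82.6),2)])
E
```

```text
[[0.45,[0.038,-0.026,0.011],[0,0,-0.13]],[0.45,[0.042,-0.021,0.011],[0,0,-0.13]],[0.45,[0.044,-0.016,0.012],[0,0,-0.13]],[0.45,[0.046,-0.009,0.011],[0,0,-0.13]],[0.45,[0.046,-0.004,0.011],[0,0,-0.13]],[0.45,[0.047,0.002,0.011],[0,0,-0.13]],[0.45,[0.046,0.009,0.011],[0,0,-0.13]],[0.45,[0.044,0.014,0.012],[0,0,-0.13]]]
[[0.45,[0.042,0.02,0.011],[0,0,-0.13]],[0.45,[0,0,0.037],[0,0,0]],[0.45,[0,0,0.037],[0,0,0]],[0.45,[0,0,0],[0,0,0]],[0.45,[0,0,0],[0,0,0]],[0.45,[0,0,0],[0,0,0]],[0.45,[0,0,0],[0,0,0]],[0.45,[0,0,0],[0,0,0]]]
end [ 450.287 -331.112   55.878] [0.133 0.991 0.001] [-0.     0.001 -1.   ]
```

>>> drive_tool --steps '[[0.45, [0.038, -0.026, 0.011], [0, 0, -0.13]], [0.45, [0.042, -0.021, 0.011], [0, 0, -0.13]], [0.45, [0.044, -0.016, 0.012], [0, 0, -0.13]], [0.45, [0.046, -0.009, 0.011], [0, 0, -0.13]], [0.45, [0.046, -0.004, 0.011], [0, 0, -0.13]], [0.45, [0.047, 0.002, 0.011], [0, 0, -0.13]], [0.45, [0.046, 0.009, 0.011], [0, 0, -0.13]], [0.45, [0.044, 0.014, 0.012], [0, 0, -0.13]]]'

```text
time_s: 0.9
tcp_pos: [421.0, -365.1, 140.9]
orientation: [[0.255, 0.967, 0.0], [0.967, -0.255, -0.0], [-0.0, 0.0, -1.0]]
ft_force: [0.3, -0.1, 0.8]
gripper_width: 0.449
gripper_force: 0.0
```

>>> drive_tool --steps '[[0.45, [0.042, 0.02, 0.011], [0, 0, -0.13]], [0.45, [0, 0, 0], [0, 0, 0]], [0.45, [0, 0, 0], [0, 0, 0]], [0.45, [0, 0, 0], [0, 0, 0]], [0.45, [0, 0, 0], [0, 0, 0]], [0.45, [0, 0, 0], [0, 0, 0]], [0.45, [0, 0, 0], [0, 0, 0]], [0.45, [0, 0, 0], [0, 0, 0]]]'

```text
time_s: 1.7
tcp_pos: [450.1, -331.8, 130.4]
orientation: [[0.133, 0.991, 0.0], [0.991, -0.133, -0.0], [-0.0, 0.0, -1.0]]
ft_force: [0.3, -0.8, -0.3]
gripper_width: 0.449
gripper_force: 0.0
```

```bash
python3 - <<'E'
from plan import *
s=observe();print(s["tcp_pos"],s["orientation"][:,0],s["joint_positions"])
t=read_camera("top");v=read_camera("side");cv2.imwrite("pics/t1.png",t);cv2.imwrite("pics/s1.png",v)
a=up(t[200:330,380:520],3);b=up(v[120:250,310:450],3)
cv2.imwrite("pics/v1.png",np.hstack([a[:,:399],b[:,:399]]))
plan([(.45,(450,-331,56),down(82.6),1),(0,(450,-331,56),down(82.6),5)])
E
```

```text
[ 450.133 -331.762  130.368] [ 0.133  0.991 -0.   ] [-39.006  -5.24  104.037   0.001  81.197 -31.342]
[[0.45,[0,0,0.037],[0,0,0]],[0.45,[0.001,0,0.037],[0,0,0]],[0.45,[0,0,0],[0,0,0]],[0,[0,0,0],[0,0,0]],[0,[0,0,0],[0,0,0]],[0,[0,0,0],[0,0,0]],[0,[0,0,0],[0,0,0]],[0,[0,0,0],[0,0,0]]]
[[0,[0,0,0],[0,0,0]],[0,[0,0,0],[0,0,0]],[0,[0,0,0],[0,0,0]],[0,[0,0,0],[0,0,0]],[0,[0,0,0],[0,0,0]],[0,[0,0,0],[0,0,0]],[0,[0,0,0],[0,0,0]],[0,[0,0,0],[0,0,0]]]
end [ 450.377 -330.595   56.346] [ 0.133  0.991 -0.   ] [ 0. -0. -1.]
```

View pics/v1.png

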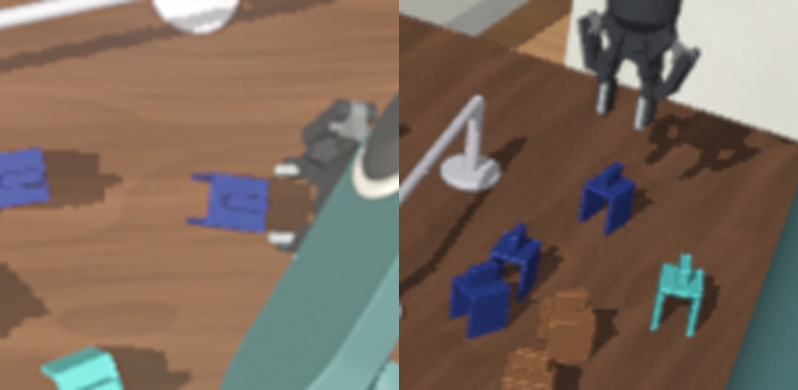

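The tool hangs above the right-hand clip in both views. Its fingertips are near top-view pixel (475,268), and the clip sits upright with its channel along the tool's x axis. I'll descend and grip.

>>> drive_tool --steps '[[0.45, [0, 0, 0.037], [0, 0, 0]], [0.45, [0.001, 0, 0.037], [0, 0, 0]], [0.45, [0, 0, 0], [0, 0, 0]], [0, [0, 0, 0], [0, 0, 0]], [0, [0, 0, 0], [0, 0, 0]], [0, [0, 0, 0], [0, 0, 0]], [0, [0, 0, 0], [0, 0, 0]], [0, [0, 0, 0], [0, 0, 0]]]'

```text
time_s: 2.6
tcp_pos: [450.9, -330.7, 57.4]
orientation: [[0.133, 0.991, 0.001], [0.991, -0.133, -0.001], [-0.001, 0.001, -1.0]]
ft_force: [0.1, 0.7, 6.0]
gripper_width: 0.098
gripper_force: 61.3
```

```bash
python3 - <<'E'
from plan import *
print(plane("top",[(474.7,268)],135))
s=observe();print(s["tcp_pos"],s["gripper_width"],s["gripper_force"],s["joint_positions"])
v=read_camera("side");cv2.imwrite("pics/s2.png",v)
H,S,V=hsv(v);print([(c,st) for c,st,_ in cc((H>112)&(H<128)&(S>150)&(V>50),8)])
# lift, to above rail slot s=-70, above bar
R=down(100.9)
plan([(0,(450,-331,175),None,0),(0,(605.2,-245,175),R,3)])
E
```

```text
[[ 448.764 -332.14   135.   ]]
[ 450.895 -330.737   57.379] 0.09825607387177364 61.34482026100159 [-38.876  -1.914 107.988   0.003  73.837 -31.256]
[(array([379.577, 186.221]), array([371, 178,  17,  19, 163], dtype=int32)), (array([341.271, 214.015]), array([328, 195,  29,  37, 479], dtype=int32))]
[[0,[0,0,-0.039],[0,0,0]],[0,[0,0,-0.039],[0,0,0]],[0,[0,-0.001,-0.04],[0,0,0]],[0,[0.026,0.036,0],[0,0,-0.08]],[0,[0.024,0.037,0],[0,0,-0.08]],[0,[0.02,0.04,0],[0,0,-0.08]],[0,[0.017,0.041,0],[0,0,-0.08]],[0,[0,0,0],[0,0,0]]]
[[0,[0,0,0],[0,0,0]],[0,[0,0,0],[0,0,0]],[0,[0,0,0],[0,0,0]],[0,[0,0,0],[0,0,0]],[0,[0,0,0],[0,0,0]],[0,[0,0,0],[0,0,0]],[0,[0,0,0],[0,0,0]],[0,[0,0,0],[0,0,0]]]
end [ 605.493 -245.152  175.473] [-0.186  0.983 -0.001] [ 0.001 -0.001 -1.   ]
```

>>> drive_tool --steps '[[0, [0, 0, -0.041], [0, 0, 0]], [0, [0, 0, -0.041], [0, 0, 0]], [0, [0, -0.001, -0.042], [0, 0, 0]], [0, [0.026, 0.036, 0], [0, 0, -0.08]], [0, [0.024, 0.037, 0], [0, 0, -0.08]], [0, [0.02, 0.04, 0], [0, 0, -0.08]], [0, [0.017, 0.041, 0], [0, 0, -0.08]], [0, [0, 0, 0], [0, 0, 0]]]'

```text
time_s: 3.45
tcp_pos: [608.3, -242.3, 179.6]
orientation: [[-0.192, 0.981, -0.0], [0.981, 0.192, 0.001], [0.001, -0.0, -1.0]]
ft_force: [-0.4, -1.4, 0.4]
gripper_width: 0.099
gripper_force: 60.4
```

```bash
python3 - <<'E'
from plan import *
t=read_camera("top");v=read_camera("side");cv2.imwrite("pics/t3.png",t);cv2.imwrite("pics/s3.png",v)
s=observe();print(s["tcp_pos"],s["gripper_width"],s["joint_positions"])
a=up(t[130:260,370:510],3);b=up(v[100:230,270:410],3)
cv2.imwrite("pics/v3.png",np.hstack([a[:,:399],b[:,:399]]))
# bar line from side view white mask : triangulated check
H,S,V=hsv(cv2.imread("pics/side0.png"))
for n,P in(("side",[(562,-24,100),(621,-327.6,100)]),("top",[(562,-24,100),(621,-327.6,100)])):print(proj(n,P))
plan([(0,(605.2,-245,120),down(100.9),3)])
E
```

```text
[ 605.481 -244.387  179.812] 0.09764278595011332 [-24.214   4.987  89.161  -0.009  85.912 -34.977]
[[300.37  198.57 ]
 [337.225 152.697]]
[[325.682 218.229]
 [461.389 189.718]]
[[0,[0,0,0.03],[0,0,0]],[0,[-0.001,0,0.03],[0,0,0]],[0,[0,0,0],[0,0,0]],[0,[0,0,0],[0,0,0]],[0,[0,0,0],[0,0,0]],[0,[0,0,0],[0,0,0]],[0,[0,0,0],[0,0,0]],[0,[0,0,0],[0,0,0]]]
end [ 605.607 -245.352  119.811] [-0.187  0.982  0.   ] [-0.001  0.    -1.   ]
```

View pics/v3.png

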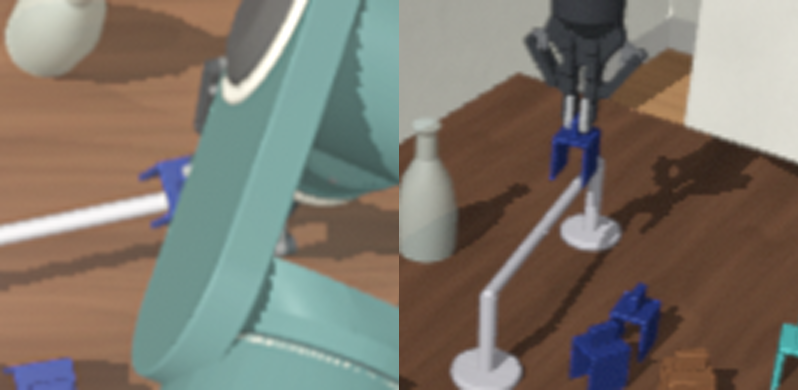

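The clip is held square above the far end of the bar. In the side crop its legs straddle the bar line, and the bar ends match the projected points to about 2 px. I'll lower it.

>>> drive_tool --steps '[[0, [0, 0, 0.03], [0, 0, 0]], [0, [-0.001, 0, 0.03], [0, 0, 0]], [0, [0, 0, 0.001], [0, 0, 0]], [0, [0, 0, 0], [0, 0, 0]], [0.4, [0, 0, 0], [0, 0, 0]], [0.4, [0, 0, 0], [0, 0, 0]], [0.4, [0, 0, 0], [0, 0, 0]], [0.4, [0, 0, 0], [0, 0, 0]]]'

```text
time_s: 4.35
tcp_pos: [605.4, -246.0, 119.6]
orientation: [[-0.186, 0.983, 0.0], [0.983, 0.186, -0.0], [-0.0, 0.0, -1.0]]
ft_force: [0.4, 1.0, -0.0]
gripper_width: 0.405
gripper_force: 0.0
```

```bash
python3 - <<'E'
from plan import *
s=observe();print(s["tcp_pos"],s["gripper_width"],s["ft_force"],s["joint_positions"])
# on to clip2 (471.9,-160.2), channel angle ~98
plan([(.45,(605.4,-245.3,185),down(100.9),0),(.45,(471.9,-160.2,120),down(98),2)])
E
```

```text
[ 605.42  -246.021  119.629] 0.40519701891364296 [ 0.356  0.984 -0.001] [-24.351   6.89   92.801  -0.001  80.288 -35.056]
[[0.45,[0,0,-0.033],[0,0,0]],[0.45,[0.001,0,-0.032],[0,0,0]],[0.45,[0.027,-0.029,0.016],[0,0,0.01]],[0.45,[0.027,-0.029,0.016],[0,0,0.01]],[0.45,[0.026,-0.029,0.016],[0,0,0.02]],[0.45,[0.026,-0.03,0.017],[0,0,0.01]],[0.45,[0,0,0],[0,0,0]],[0.45,[0,0,0],[0,0,0]]]
end [ 472.029 -160.266  119.571] [-0.136  0.991 -0.   ] [ 0. -0. -1.]
```

>>> drive_tool --steps '[[0.45, [0, 0, -0.033], [0, 0, 0]], [0.45, [0.001, 0, -0.032], [0, 0, 0]], [0.45, [0.027, -0.029, 0.016], [0, 0, 0.01]], [0.45, [0.027, -0.029, 0.016], [0, 0, 0.01]], [0.45, [0.026, -0.029, 0.016], [0, 0, 0.02]], [0.45, [0.026, -0.03, 0.017], [0, 0, 0.01]], [0.45, [0, 0, 0], [0, 0, 0]], [0.45, [0, 0, 0], [0, 0, 0]]]'

```text
time_s: 5.15
tcp_pos: [471.9, -160.0, 119.8]
orientation: [[-0.137, 0.991, 0.001], [0.991, 0.137, -0.0], [-0.001, 0.001, -1.0]]
ft_force: [0.4, -0.3, 0.0]
gripper_width: 0.449
gripper_force: 0.0
```

```bash
python3 - <<'E'
from plan import *
s=observe();print(s["tcp_pos"],s["orientation"][:,0])
t=read_camera("top");v=read_camera("side");cv2.imwrite("pics/t4.png",t);cv2.imwrite("pics/s4.png",v)
a=up(t[160:290,340:480],3);b=up(v[110:240,270:410],3)
cv2.imwrite("pics/v4.png",np.hstack([a[:,:399],b[:,:399]]))
plan([(.45,(471.9,-160.2,57),down(98),1)])
E
```

```text
[ 471.896 -160.003  119.764] [-0.137  0.991 -0.001]
[[0.45,[0,-0.001,0.032],[0,0,0]],[0.45,[0.001,0,0.031],[0,0,0]],[0.45,[0,0,0],[0,0,0]],[0.45,[0,0,0],[0,0,0]],[0.45,[0,0,0],[0,0,0]],[0.45,[0,0,0],[0,0,0]],[0.45,[0,0,0],[0,0,0]],[0.45,[0,0,0],[0,0,0]]]
end [ 471.94  -159.855   57.326] [-0.137  0.991 -0.001] [ 0.001 -0.001 -1.   ]
```

View pics/v4.png

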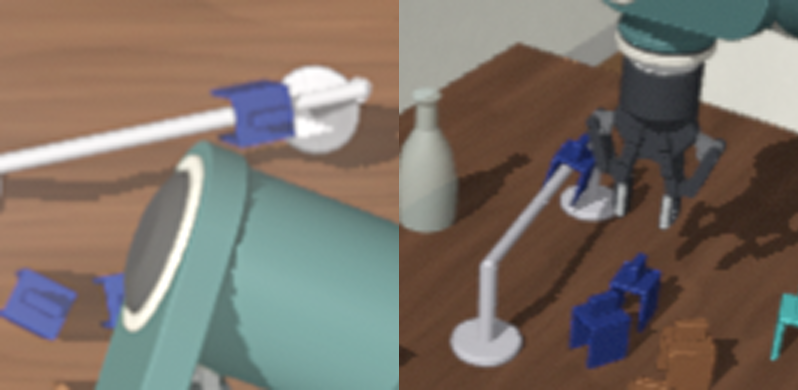

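The first clip now straddles the bar, at top crop (265,110), which is about pixel (428,197). The gripper hovers over the middle clip, so I'll grip that next, lift it and take it to the middle slot.

>>> drive_tool --steps '[[0.45, [0, -0.001, 0.032], [0, 0, 0]], [0.45, [0.001, 0, 0.031], [0, 0, 0]], [0.45, [0, 0, 0], [0, 0, 0]], [0, [0, 0, 0], [0, 0, 0]], [0, [0, 0, 0], [0, 0, 0]], [0, [0, 0, 0], [0, 0, 0]], [0, [0, 0, 0], [0, 0, 0]], [0, [0, 0, 0], [0, 0, 0]]]'

```text
time_s: 6.05
tcp_pos: [472.0, -159.8, 58.2]
orientation: [[-0.137, 0.991, 0.003], [0.991, 0.137, -0.001], [-0.002, 0.003, -1.0]]
ft_force: [1.4, -0.9, 7.0]
gripper_width: 0.101
gripper_force: 62.2
```

```bash
python3 - <<'E'
from plan import *
s=observe();print(s["tcp_pos"],s["gripper_width"],s["gripper_force"],s["ft_force"],s["joint_positions"])
plan([(0,(471.9,-160.2,180),None,0),(0,(592,-176,180),down(100.9),2)])
plan([(0,(592,-176,119.5),down(100.9),2),(.4,(592,-176,119.5),down(100.9),4)],(592,-176,180),down(100.9))
E
```

```text
[ 471.993 -159.778   58.179] 0.10144288200077048 62.20526576042175 [ 1.419 -0.88   6.966] [-21.636 -10.026 115.347   0.001  74.494 -29.485]
[[0,[0,0,-0.041],[0,0,0]],[0,[0,0,-0.04],[0,0,0]],[0,[-0.001,0,-0.041],[0,0,0]],[0,[-0.011,0.039,0],[0,0,-0.02]],[0,[-0.011,0.039,0],[0,0,-0.02]],[0,[-0.012,0.038,0.001],[0,0,-0.01]],[0,[0,0,0],[0,0,0]],[0,[0,0,0],[0,0,0]]]
end [ 591.661 -176.085  179.558] [-0.186  0.983 -0.002] [ 0.003 -0.001 -1.   ]
[[0,[0,0,0.03],[0,0,0]],[0,[0,0,0.03],[0,0,0]],[0,[0,0,0],[0,0,0]],[0,[0,0,0],[0,0,0]],[0.4,[0,0,0.001],[0,0,0]],[0.4,[0,0,0],[0,0,0]],[0.4,[0,0,0],[0,0,0]],[0.4,[0,0,0],[0,0,0]]]
[[0.4,[0,0,0],[0,0,0]],[0.4,[0,0,0],[0,0,0]],[0.4,[0,0,0],[0,0,0]],[0.4,[0,0,0],[0,0,0]],[0.4,[0,0,0],[0,0,0]],[0.4,[0,0,0],[0,0,0]],[0.4,[0,0,0],[0,0,0]],[0.4,[0,0,0],[0,0,0]]]
end [ 592. -176.  119.] [-0.189  0.982  0.   ] [ 0.  0. -1.]
```

>>> drive_tool --steps '[[0, [0, 0, -0.041], [0, 0, 0]], [0, [0, 0, -0.041], [0, 0, 0]], [0, [-0.001, 0, -0.041], [0, 0, 0]], [0, [-0.011, 0.039, 0], [0, 0, -0.02]], [0, [-0.011, 0.039, 0], [0, 0, -0.02]], [0, [-0.012, 0.038, 0], [0, 0, -0.01]], [0, [0, 0, 0], [0, 0, 0]], [0, [0, 0, 0], [0, 0, 0]]]'

```text
time_s: 6.85
tcp_pos: [591.2, -175.7, 179.1]
orientation: [[-0.186, 0.983, -0.001], [0.983, 0.186, 0.0], [0.0, -0.001, -1.0]]
ft_force: [-0.9, -0.4, 0.1]
gripper_width: 0.095
gripper_force: 61.2
```

>>> drive_tool --steps '[[0, [0, 0, 0.03], [0, 0, 0]], [0, [0, 0, 0.03], [0, 0, 0]], [0, [0, 0, 0], [0, 0, 0]], [0, [0, 0, 0], [0, 0, 0]], [0.4, [0, 0, 0.001], [0, 0, 0]], [0.4, [0, 0, 0], [0, 0, 0]], [0.4, [0, 0, 0], [0, 0, 0]], [0.4, [0, 0, 0], [0, 0, 0]]]'

```text
time_s: 7.65
tcp_pos: [590.9, -175.8, 118.6]
orientation: [[-0.186, 0.983, 0.0], [0.983, 0.186, -0.0], [-0.0, 0.0, -1.0]]
ft_force: [-0.1, -0.7, 0.7]
gripper_width: 0.4
gripper_force: 0.0
```

```bash
python3 - <<'E'
from plan import *
s=observe();print(s["tcp_pos"],s["gripper_width"],s["gripper_force"],s["ft_force"],s["joint_positions"])
R=down(61.3);P=s["tcp_pos"].copy();P[2]=185
plan([(.45,P,None,0),(.45,(468.2,-86.5,120),R,0)])
plan([(.45,(468.2,-86.5,57.5),R,1),(0,(468.2,-86.5,57.5),R,5)],(468.2,-86.5,120),R)
E
```

```text
[ 590.943 -175.786  118.608] 0.3998844054595829 0.0 [-0.13  -0.75   0.721] [-18.937   2.417  97.65    0.001  79.913 -29.651]
[[0.45,[0,0,-0.033],[0,0,0]],[0.45,[0,0,-0.033],[0,0,0]],[0.45,[0.022,-0.021,0.013],[0,0,0.14]],[0.45,[0.019,-0.024,0.013],[0,0,0.14]],[0.45,[0.016,-0.026,0.013],[0,0,0.13]],[0.45,[0.012,-0.027,0.013],[0,0,0.14]],[0.45,[0.008,-0.03,0.013],[0,0,0.14]],[0.45,[0,0,0],[0,0,0]]]
end [468.07 -86.07 119.56] [0.482 0.876 0.   ] [ 0. -0. -1.]
[[0.45,[0,0,0.031],[0,0,0]],[0.45,[0,0,0.031],[0,0,0]],[0.45,[0,0,0],[0,0,0]],[0,[0,0,0],[0,0,0]],[0,[0,0,0],[0,0,0]],[0,[0,0,0],[0,0,0]],[0,[0,0,0],[0,0,0]],[0,[0,0,0],[0,0,0]]]
[[0,[0,0,0],[0,0,0]],[0,[0,0,0],[0,0,0]],[0,[0,0,0],[0,0,0]],[0,[0,0,0],[0,0,0]],[0,[0,0,0],[0,0,0]],[0,[0,0,0],[0,0,0]],[0,[0,0,0],[0,0,0]],[0,[0,0,0],[0,0,0]]]
end [468.2 -86.5  58. ] [0.48  0.877 0.   ] [ 0.  0. -1.]
```

>>> drive_tool --steps '[[0.45, [0, 0, -0.033], [0, 0, 0]], [0.45, [0, 0, -0.033], [0, 0, 0]], [0.45, [0.022, -0.021, 0.013], [0, 0, 0.14]], [0.45, [0.019, -0.024, 0.013], [0, 0, 0.14]], [0.45, [0.016, -0.026, 0.013], [0, 0, 0.13]], [0.45, [0.012, -0.027, 0.013], [0, 0, 0.14]], [0.45, [0.008, -0.03, 0.013], [0, 0, 0.14]], [0.45, [0, 0, 0], [0, 0, 0]]]'

```text
time_s: 8.45
tcp_pos: [465.5, -84.5, 117.7]
orientation: [[0.486, 0.874, -0.002], [0.874, -0.486, 0.001], [-0.0, -0.002, -1.0]]
ft_force: [0.2, -0.7, 0.1]
gripper_width: 0.45
gripper_force: 0.0
```

```bash
python3 - <<'E'
from plan import *
s=observe();print(s["tcp_pos"],s["orientation"][:,0])
t=read_camera("top");v=read_camera("side");cv2.imwrite("pics/t5.png",t);cv2.imwrite("pics/s5.png",v)
a=up(t[160:290,320:460],3);b=up(v[110:240,270:410],3)
cv2.imwrite("pics/v5.png",np.hstack([a[:,:399],b[:,:399]]))
E
```

```text
[465.481 -84.467 117.708] [ 0.486  0.874 -0.   ]
```

View pics/v5.png

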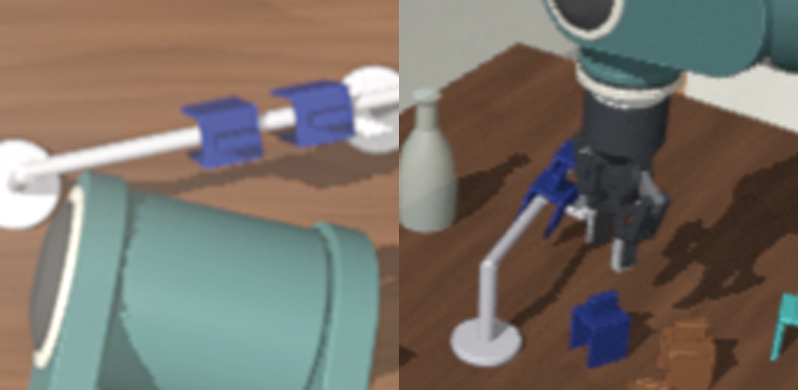

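Two clips are on the bar, and the last one stands upright under the gripper at side crop (600,330). I'll descend and grip.

>>> drive_tool --steps '[[0.45, [0, 0, 0.031], [0, 0, 0]], [0.45, [0, 0, 0.031], [0, 0, 0]], [0.45, [0, 0, 0], [0, 0, 0]], [0, [0, 0, 0], [0, 0, 0]], [0, [0, 0, 0], [0, 0, 0]], [0, [0, 0, 0], [0, 0, 0]], [0, [0, 0, 0], [0, 0, 0]], [0, [0, 0, 0], [0, 0, 0]]]'

```text
time_s: 9.35
tcp_pos: [469.2, -86.5, 59.3]
orientation: [[0.482, 0.876, 0.003], [0.876, -0.482, -0.001], [0.001, 0.003, -1.0]]
ft_force: [-0.1, -2.1, 7.5]
gripper_width: 0.096
gripper_force: 60.7
```

```bash
python3 - <<'E'
from plan import *
s=observe();print(s["tcp_pos"],s["gripper_width"],s["gripper_force"],s["ft_force"],s["joint_positions"])
R=down(100.9);P=s["tcp_pos"].copy();P[2]=180
plan([(0,P,None,0),(0,(578.8,-107,180),R,0)])
plan([(0,(578.8,-107,119.),R,2),(.4,(578.8,-107,119),R,4)],(578.8,-107,180),R)
E
```

```text
[469.195 -86.474  59.322] 0.09578416697164382 60.72412133216858 [-0.104 -2.14   7.489] [-13.499 -13.044 117.772  -0.013  75.085  15.315]
[[0,[0,0,-0.04],[0,0,0]],[0,[0,0,-0.04],[0,0,0]],[0,[0,0,-0.041],[0,0,0]],[0,[0.007,0.021,0],[0,0,-0.14]],[0,[0.004,0.022,0],[0,0,-0.14]],[0,[0.001,0.023,0],[0,0,-0.14]],[0,[-0.003,0.022,0.001],[0,0,-0.13]],[0,[-0.005,0.022,0],[0,0,-0.14]]]
end [ 579.12  -107.286  179.687] [-0.186  0.983 -0.002] [ 0.003 -0.001 -1.   ]
[[0,[0,0,0.03],[0,0,0]],[0,[0,0,0.031],[0,0,0]],[0,[0,0,0],[0,0,0]],[0,[0,0,0],[0,0,0]],[0.4,[0,0,0],[0,0,0]],[0.4,[0,0,0],[0,0,0]],[0.4,[0,0,0],[0,0,0]],[0.4,[0,0,0],[0,0,0]]]
end [ 578.8 -107.   119. ] [-0.189  0.982  0.   ] [ 0.  0. -1.]
```

>>> drive_tool --steps '[[0, [0, 0, -0.041], [0, 0, 0]], [0, [0, 0, -0.041], [0, 0, 0]], [0, [0, 0, -0.041], [0, 0, 0]], [0, [0.007, 0.021, 0], [0, 0, -0.14]], [0, [0.004, 0.022, 0], [0, 0, -0.14]], [0, [0.001, 0.023, 0], [0, 0, -0.14]], [0, [-0.003, 0.022, 0], [0, 0, -0.13]], [0, [-0.005, 0.022, 0], [0, 0, -0.14]]]'

```text
time_s: 10.15
tcp_pos: [579.4, -107.3, 181.3]
orientation: [[-0.191, 0.982, 0.001], [0.982, 0.191, -0.0], [-0.0, 0.001, -1.0]]
ft_force: [-1.1, -0.1, -0.6]
gripper_width: 0.095
gripper_force: 59.7
```

>>> drive_tool --steps '[[0, [0, 0, 0], [0, 0, 0]], [0, [0, 0, 0], [0, 0, 0]], [0, [0, 0, 0.03], [0, 0, 0]], [0, [0, 0, 0.03], [0, 0, 0]], [0, [0, 0, 0], [0, 0, 0]], [0, [0, 0, 0], [0, 0, 0]], [0.4, [0, 0, 0], [0, 0, 0]], [0.4, [0, 0, 0], [0, 0, 0]]]'

```text
time_s: 10.95
tcp_pos: [578.3, -107.0, 121.0]
orientation: [[-0.185, 0.983, 0.001], [0.983, 0.185, -0.0], [-0.0, 0.001, -1.0]]
ft_force: [0.0, -0.2, 0.3]
gripper_width: 0.394
gripper_force: 0.0
```

```bash
python3 - <<'E'
from plan import *
s=observe();print(s["tcp_pos"],s["orientation"][:,0],s["gripper_width"],s["gripper_force"],s["ft_force"],s["joint_positions"])
# kinematic fit: spherical wrist, tool down poses: r=a1+a2 s2+ a3 s23.. ; unknowns a1,d1,L2,L3(+offset e),L6
J=np.array([[-76.822,6.676,82.636,90.756],[-39.006,-5.24,104.037,81.197],[-38.876,-1.914,107.988,73.837],[-24.214,4.987,89.161,85.912],[-24.351,6.89,92.801,80.288],[-21.636,-10.026,115.347,74.494],[-18.937,2.417,97.65,79.913],[-13.499,-13.044,117.772,75.085]])
P=np.array([[178.558,-650.763,230.536],[450.133,-331.762,130.368],[450.895,-330.737,57.379],[605.481,-244.387,179.812],[605.42,-246.021,119.629],[471.993,-159.778,58.179],[590.943,-175.786,118.608],[469.195,-86.474,59.322]])
print(np.degrees(np.arctan2(P[:,1],P[:,0]))-J[:,0])
r=np.hypot(P[:,0],P[:,1]);a=np.radians(J[:,1]);b=np.radians(J[:,1]+J[:,2])
# r=a1+L2 sin a+L3 sin b + e cos b ; z=k+L2 cos a + L3 cos b - e sin b   (k=d1-L6)
A=np.r_[np.c_[np.ones(8),0*a,np.sin(a),np.sin(b),np.cos(b)],np.c_[0*a,np.ones(8),np.cos(a),np.cos(b),-np.sin(b)]]
x,res,_,_=np.linalg.lstsq(A,np.r_[r,P[:,2]],rcond=None);print("a1,k,L2,L3,e",x,res)
E
```

```text
[ 578.307 -106.998  121.023] [-0.185  0.983 -0.   ] 0.3942369482815711 0.0 [ 0.039 -0.194  0.301] [-12.968  -1.231 101.096   0.002  80.084 -23.644]
[2.165 2.615 2.615 2.234 2.236 2.934 2.371 3.056]
a1,k,L2,L3,e [   0.661 -152.609  457.423  619.923   78.642] [0.198]
```

```bash
python3 - <<'E'
from plan import *
R=down(100)@Ro.from_rotvec([.4,0,0]).as_matrix();print(R[:,2])
s=observe();P=s["tcp_pos"].copy();P[2]=200
plan([(.4,P,None,0),(.6,(480,60,330),R,0)])
E
```

```text
[-0.384 -0.068 -0.921]
[[0.4,[0,0,-0.039],[0,0,0]],[0.4,[0,0,-0.04],[0,0,0]],[0.6,[0.036,-0.013,-0.026],[0.08,0,0]],[0.6,[0.037,-0.015,-0.025],[0.08,0,0]],[0.6,[0.036,-0.017,-0.023],[0.08,0,0.01]],[0.6,[0.037,-0.02,-0.023],[0.08,0,0]],[0.6,[0.036,-0.021,-0.02],[0.08,0,0]],[0.6,[0,0,0],[0,0,0]]]
end [479.524  60.035 329.981] [-0.176  0.984 -0.002] [-0.382 -0.07  -0.921]
```

>>> drive_tool --steps '[[0.4, [0, 0, -0.04], [0, 0, 0]], [0.4, [0, 0, -0.04], [0, 0, 0]], [0.6, [0.036, -0.013, -0.026], [0.08, 0, 0]], [0.6, [0.037, -0.015, -0.025], [0.08, 0, 0]], [0.6, [0.036, -0.017, -0.023], [0.08, 0, 0]], [0.6, [0.037, -0.02, -0.023], [0.08, 0, 0]], [0.6, [0.036, -0.021, -0.02], [0.08, 0, 0]], [0.6, [0, 0, 0], [0, 0, 0]]]'

```text
time_s: 11.75
tcp_pos: [478.3, 62.2, 333.6]
orientation: [[-0.189, 0.905, -0.382], [0.982, 0.174, -0.073], [-0.0, -0.389, -0.921]]
ft_force: [0.5, -1.0, 0.4]
gripper_width: 0.599
gripper_force: 0.0
```

>>> drive_tool --steps '[[0.6, [0, 0, 0], [0, 0, 0]], [0.6, [0, 0, 0], [0, 0, 0]], [0.6, [0, 0, 0], [0, 0, 0]], [0.6, [0, 0, 0], [0, 0, 0]], [0.6, [0, 0, 0], [0, 0, 0]], [0.6, [0, 0, 0], [0, 0, 0]], [0.6, [0, 0, 0], [0, 0, 0]], [0.6, [0, 0, 0], [0, 0, 0]]]'

```text
time_s: 12.55
tcp_pos: [479.0, 59.4, 330.5]
orientation: [[-0.186, 0.905, -0.383], [0.983, 0.171, -0.072], [0.0, -0.389, -0.921]]
ft_force: [0.8, 0.7, -0.1]
gripper_width: 0.597
gripper_force: 0.0
```

```bash
cat > kin.py <<'E'
from plan import *
def rx(a):return Ro.from_euler("x",a,degrees=True).as_matrix()
def ry(a):return Ro.from_euler("y",a,degrees=True).as_matrix()
def rz(a):return Ro.from_euler("z",a,degrees=True).as_matrix()
# p=(a1,d1,L2,L3,e,L6,lat); s4 = sign of j4
def fk(q,p,s4=1):
    a1,d1,L2,L3,e,L6,lat=p
    R1=rz(q[0]);pos=R1@np.array([a1,lat,d1])
    R2=R1@ry(q[1]);pos=pos+R2@[0,0,L2]
    R3=R2@ry(q[2]);pos=pos+R3@[e,0,L3]
    R5=R3@rz(s4*q[3])@ry(q[4]);pos=pos+R5@[0,0,L6]
    return pos,R5@rz(90+q[5])   # tool x along +Y(local) at j6=0
E
python3 - <<'E'
from kin import *
from scipy.optimize import least_squares
s=observe();print(s["tcp_pos"],s["joint_positions"])
Q=np.array([[-76.822,6.676,82.636,0,90.756,-2.163],[-39.006,-5.24,104.037,0,81.197,-31.342],[-38.876,-1.914,107.988,0,73.837,-31.256],[-24.214,4.987,89.161,0,85.912,-34.977],[-24.351,6.89,92.801,0,80.288,-35.056],[-21.636,-10.026,115.347,0,74.494,-29.485],[-18.937,2.417,97.65,0,79.913,-29.651],[-13.499,-13.044,117.772,0,75.085,15.315],[-12.968,-1.231,101.096,.002,80.084,-23.644],s["joint_positions"]])
P=np.array([[178.558,-650.763,230.536],[450.133,-331.762,130.368],[450.895,-330.737,57.379],[605.481,-244.387,179.812],[605.42,-246.021,119.629],[471.993,-159.778,58.179],[590.943,-175.786,118.608],[469.195,-86.474,59.322],[ 578.307,-106.998,121.023],s["tcp_pos"]])
f=lambda p:np.concatenate([fk(q,p)[0]-x for q,x in zip(Q,P)])
r=least_squares(f,[0,200,457,620,78,350,25]);print(r.x,np.abs(r.fun).max())
print(fk(Q[-1],r.x)[1]);print(s["orientation"])
np.save("kp.npy",r.x)
t=read_camera("top");v=read_camera("side");cv2.imwrite("pics/t6.png",t);cv2.imwrite("pics/s6.png",v)
E
```

```text
[479.003  59.393 330.527] [  5.302  -3.851  86.274  -2.436 120.378  -6.22 ]
[  0.008 137.617 459.695 620.294  81.407 289.705  25.492] 0.05216485329249565
[[-0.186  0.905 -0.383]
 [ 0.983  0.171 -0.072]
 [ 0.    -0.389 -0.921]]
[[-0.186  0.905 -0.383]
 [ 0.983  0.171 -0.072]
 [ 0.    -0.389 -0.921]]
```

```bash
cat >> kin.py <<'E'
from scipy.optimize import least_squares
kp=np.load("kp.npy")
lo=np.array([-162.19,-47.58,4.15,-65.23,.69,-170.13]);hi=np.array([162.19,125.68,143.07,245.23,171.88,170.13])
def ik(P,R,q0):
    def f(q):
        p,r=fk(q,kp);return np.r_[(p-P)/10,5*Ro.from_matrix(R.T@r).as_rotvec()]
    r=least_squares(f,np.clip(q0,lo+.01,hi-.01),bounds=(lo,hi));return r.x,r.cost
E
python3 - <<'E'
from kin import *
rng=np.random.default_rng(0)
def pitch(a,t,sgn):
    "spreader vertical: tool z horiz at angle a, t deg below; tool y horizontal; sgn picks half turn"
    z=np.array([np.cos(np.radians(a))*np.cos(np.radians(t)),np.sin(np.radians(a))*np.cos(np.radians(t)),-np.sin(np.radians(t))])
    y=sgn*np.array([-np.sin(np.radians(a)),np.cos(np.radians(a)),0]);return np.c_[np.cross(y,z),y,z]
for hole in((646.9,235),(645,131)):
  for t in(0,15,30):
    for sgn in(1,-1):
      best=[]
      for k in range(30):
        q,c=ik(np.r_[hole,100],pitch(-1,t,sgn),rng.uniform(lo,hi))
        if c<1e-3 and not any(np.allclose(q,b,atol=2) for b in best):best.append(q)
      for b in best:
        el=137.6+459.7*np.cos(np.radians(b[1]));print(hole,t,sgn,b.round(1),"elbow",el.round())
E
```

```text
(646.9, 235) 0 1 [ 30.5   5.9 128.9 221.   52.8  62.3] elbow 595.0
(646.9, 235) 0 -1 [  30.5    5.9  128.9  221.    52.8 -117.7] elbow 595.0
(646.9, 235) 15 1 [ 29.8  -3.  127.9 242.1  34.1  41.4] elbow 597.0
(646.9, 235) 15 -1 [  29.8   -3.   127.9  242.1   34.1 -138.6] elbow 597.0
(645, 131) 0 1 [ 17.1   0.  135.2 204.8  47.9  72.8] elbow 597.0
(645, 131) 0 -1 [  17.1    0.   135.2  204.8   47.9 -107.2] elbow 597.0
(645, 131) 15 1 [ 16.7  -9.9 134.  224.1  24.9  53.4] elbow 590.0
(645, 131) 15 -1 [  16.7   -9.9  134.   224.1   24.9 -126.6] elbow 590.0
```

```bash
cat >> kin.py <<'E'
def spreaders(t):
    H,S,V=hsv(t);w=(S<60)&(V>150);out=[]
    k=((H>=16)&(H<=30)&(S>60)&(V>95)).astype(np.uint8)
    for c,st,l in cc(w,150):
        if st[4]<420 and 180<c[0]<420 and c[1]>215:
            y0,x0=int(c[1]),int(c[0])
            m=l.copy();r=np.zeros_like(m);r[y0:y0+75,max(0,x0-30):x0+30]=1
            for c2,s2,l2 in cc((k>0)&r,60):m|=l2
            ys,xs=np.nonzero(m);P=plane("top",np.c_[xs,ys],12)[:,:2]
            b=cv2.boxPoints(cv2.minAreaRect(P.astype(np.float32)));e=[b[1]-b[0],b[2]-b[1]];L=[np.linalg.norm(x) for x in e]
            ax=e[int(np.argmax(L))];ax=ax/np.linalg.norm(ax);ax=ax*np.sign(ax[0])
            out.append((c,b.mean(0),np.degrees(np.arctan2(ax[1],ax[0])),max(L),min(L)))
    return out
E
python3 - <<'E'
from kin import *
t0=cv2.imread("pics/top0.png");t6=cv2.imread("pics/t6.png")
hh=cv2.cvtColor(t0,cv2.COLOR_BGR2HSV);print(hh[290,202],hh[290,238],hh[295,280],"table",hh[290,220],hh[295,260],hh[280,300])
for t in(t0,t6):
    for r in spreaders(t):print(*r)
for r in clips(t6):print(*r)
E
```

```text
[ 18  80 185] [ 18  79 183] [ 19  71 245] table [ 12  98 117] [ 11  97 116] [ 13 107 165]
[236.513 250.41 ] [444.121 179.577] 4.250387 161.53369 29.916967
[195.951 253.566] [438.112 274.12 ] 8.424332 161.91342 30.20179
[276.469 254.949] [432.577  82.097] 6.533434 163.35274 30.357939
[287.363 384.835] [190.488  55.497] -78.792656 163.6138 31.207827
[295.159 399.436] [143.961  34.118] -81.40385 146.55164 62.41284
[276.379 216.194] [590.205  89.487] -77.27885 177.43037 67.95593
[237.068 249.186] [500.354 182.188] 5.196789 49.165783 26.355467
[248.488 282.443] [419.91  153.333] 24.406946 75.42041 46.231457
[ 612.166 -264.124] 43.55497 43.54181 -85.770294 [426.75  197.077]
[ 596.673 -189.936] 45.322918 41.85285 -82.148 [395.695 204.342]
[ 583.804 -116.375] 43.038548 43.379745 -83.038414 [363.638 210.131]
```

```bash
python3 - <<'E'
from kin import *
R=down(5)
plan([(.38,(444,83.3,110),R,3)])
plan([(.38,(444,83.3,2.5),R,1),(0,(444,83.3,2.5),R,4)],(444,83.3,110),R)
E
```

```text
[[0.38,[0.002,0.005,0.018],[-0.03,0.03,0.14]],[0.38,[0.003,0.004,0.018],[-0.02,0.03,0.13]],[0.38,[0.003,0.003,0.018],[-0.03,0.02,0.14]],[0.38,[0.002,0.002,0.019],[-0.02,0.03,0.14]],[0.38,[0.002,0.002,0.018],[-0.03,0.03,0.14]],[0.38,[0.002,0.001,0.019],[-0.02,0.03,0.13]],[0.38,[0.002,0,0.018],[-0.03,0.02,0.14]],[0.38,[0.001,0,0.019],[-0.02,0.03,0.14]]]
[[0.38,[0,-0.001,0.019],[-0.03,0.03,0.13]],[0.38,[-0.001,-0.002,0.018],[-0.02,0.03,0.14]],[0.38,[-0.001,-0.002,0.019],[-0.03,0.02,0.14]],[0.38,[-0.002,-0.002,0.019],[-0.02,0.03,0.14]],[0.38,[0,0,0],[0,0,0]],[0.38,[0,0,0],[0,0,0]],[0.38,[0,0,0],[0,0,0]],[0.38,[0,0,0],[0,0,0]]]
end [443.528  83.36  109.555] [ 0.997  0.083 -0.002] [-0.003  0.002 -1.   ]
[[0.38,[0,0,0.036],[0,0,0]],[0.38,[0,0,0.036],[0,0,0]],[0.38,[0,0,0.035],[0,0,0]],[0.38,[0,0,0],[0,0,0]],[0,[0,0,0],[0,0,0]],[0,[0,0,0],[0,0,0]],[0,[0,0,0],[0,0,0]],[0,[0,0,0],[0,0,0]]]
[[0,[0,0,0],[0,0,0]],[0,[0,0,0],[0,0,0]],[0,[0,0,0],[0,0,0]],[0,[0,0,0],[0,0,0]],[0,[0,0,0],[0,0,0]],[0,[0,0,0],[0,0,0]],[0,[0,0,0],[0,0,0]],[0,[0,0,0],[0,0,0]]]
end [444.   83.3   3. ] [0.996 0.087 0.   ] [ 0.  0. -1.]
```

>>> drive_tool --steps '[[0.38, [0.002, 0.005, 0.018], [-0.03, 0.03, 0.14]], [0.38, [0.003, 0.004, 0.018], [-0.02, 0.03, 0.13]], [0.38, [0.003, 0.003, 0.018], [-0.03, 0.02, 0.14]], [0.38, [0.002, 0.002, 0.019], [-0.02, 0.03, 0.14]], [0.38, [0.002, 0.002, 0.018], [-0.03, 0.03, 0.14]], [0.38, [0.002, 0.001, 0.019], [-0.02, 0.03, 0.13]], [0.38, [0.002, 0, 0.018], [-0.03, 0.02, 0.14]], [0.38, [0.001, 0, 0.019], [-0.02, 0.03, 0.14]]]'

```text
time_s: 13.45
tcp_pos: [456.2, 75.4, 183.0]
orientation: [[0.803, 0.579, -0.138], [0.59, -0.805, 0.055], [-0.079, -0.125, -0.989]]
ft_force: [0.9, -0.6, 0.3]
gripper_width: 0.381
gripper_force: 0.0
```

>>> drive_tool --steps '[[0.38, [0, -0.001, 0.019], [-0.03, 0.03, 0.13]], [0.38, [-0.001, -0.002, 0.018], [-0.02, 0.03, 0.14]], [0.38, [-0.001, -0.002, 0.019], [-0.03, 0.02, 0.14]], [0.38, [-0.002, -0.002, 0.019], [-0.02, 0.03, 0.14]], [0.38, [0, 0, 0], [0, 0, 0]], [0.38, [0, 0, 0], [0, 0, 0]], [0.38, [0, 0, 0], [0, 0, 0]], [0.38, [0, 0, 0], [0, 0, 0]]]'

```text
time_s: 14.25
tcp_pos: [444.2, 83.3, 110.5]
orientation: [[0.996, 0.085, -0.002], [0.085, -0.996, 0.003], [-0.002, -0.003, -1.0]]
ft_force: [0.6, 0.8, -0.0]
gripper_width: 0.383
gripper_force: 0.0
```

```bash
python3 - <<'E'
from kin import *
s=observe();print(s["tcp_pos"],s["orientation"][:,0],s["joint_positions"])
t=read_camera("top");v=read_camera("side");cv2.imwrite("pics/t7.png",t);cv2.imwrite("pics/s7.png",v)
a=up(t[200:330,180:320],3);b=up(v[200:330,230:370],3)
cv2.imwrite("pics/v7.png",np.hstack([a[:,:399],b[:,:399]]))
for r in spreaders(t):print(*r)
E
```

```text
[444.165  83.266 110.528] [ 0.996  0.085 -0.002] [  7.275 -19.034 117.51    0.17   81.618  92.371]
[195.951 253.604] [438.112 274.12 ] 8.424332 161.91342 30.20179
[264.705 385.732] [183.691 118.758] 0.22186945 39.459705 34.780415
```

View pics/v7.png

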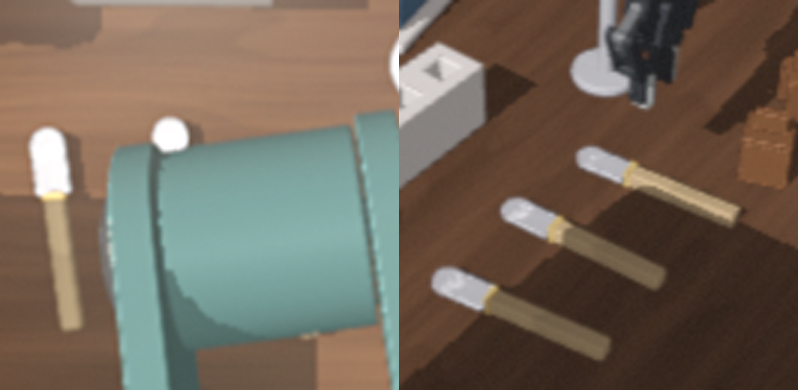

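All three spreaders lie unmoved. In the side view the nearest one's butt is at about (342,272), and the gripper is above its handle. I'll descend and grip.

>>> drive_tool --steps '[[0.38, [0, 0, 0.036], [0, 0, 0]], [0.38, [0, 0, 0.036], [0, 0, 0]], [0.38, [0, 0, 0.036], [0, 0, 0]], [0.38, [0, 0, 0], [0, 0, 0]], [0, [0, 0, 0], [0, 0, 0]], [0, [0, 0, 0], [0, 0, 0]], [0, [0, 0, 0], [0, 0, 0]], [0, [0, 0, 0], [0, 0, 0]]]'

```text
time_s: 15.15
tcp_pos: [443.5, 83.6, 1.9]
orientation: [[0.997, 0.083, -0.002], [0.083, -0.997, 0.002], [-0.002, -0.003, -1.0]]
ft_force: [1.5, -0.9, 3.1]
gripper_width: 0.168
gripper_force: 59.4
```

```bash
cat >> kin.py <<'E'
def vert(a):
    "tool z horizontal at angle a, tool x up"
    z=np.array([np.cos(np.radians(a)),np.sin(np.radians(a)),0]);return np.c_[[0,0,1.],np.cross(z,[0,0,1.]),z]
def jplan(jaw,q0,qs,hold=0,pos=None,R=None):
    "joint-space path q0->qs..., resampled into rows"
    path=[q0]
    for q in qs:
        path+=[path[-1]+(q-path[-1])*i/400 for i in range(1,401)] if False else list(np.linspace(path[-1],q,401)[1:])
    vm=np.array([7,7,8.3,11.5,11.5,11.5]);w=[];last=path[0];Pl,Rl=fk(last,kp)
    for i,q in enumerate(path[1:],1):
        P2,R2=fk(q,kp)
        nxt=path[min(i+1,len(path)-1)];Pn,Rn=fk(nxt,kp)
        if i==len(path)-1 or np.linalg.norm(Pn-Pl)>44 or np.linalg.norm(Ro.from_matrix(Rl.T@Rn).as_rotvec())>.135 or (np.abs(nxt-last)>vm).any():
            w.append((jaw,P2,R2,0));last,Pl,Rl=q,P2,R2
    zs=[x[1][2] for x in w];print("rows",len(w),"min tcp z",min(zs))
    w[-1]=w[-1][:3]+(hold,)
    plan(w,pos,R,step=.05,sa=.17)
E
python3 - <<'E'
from kin import *
s=observe();q=s["joint_positions"];print(s["tcp_pos"],s["orientation"][:,0],s["gripper_width"],s["gripper_force"],s["ft_force"],q)
# lift straight to z=300, then joint path to above the hole
P1=s["tcp_pos"]+[0,0,300];R1=s["orientation"]
q1,c=ik(P1,R1,q);print(q1,c)
best=None
for zc in(250,):
    Pg=np.array([645+5,131.2,zc])
    qg,c=ik(Pg,vert(-1),[17,0,130,205,48,-107]);print(qg,c)
for f in np.linspace(0,1,11):
    p,R=fk(q1+(qg-q1)*f,kp);b=p+R@[-92,0,-6.];tp=p+R@[68,0,-6.];w=p-R[:,2]*290;print(f,p.round(),"butt",b.round(),"tip",tp.round(),"wrist",w.round())
E
```

```text
[443.48   83.608   1.889] [ 0.997  0.083 -0.002] 0.1680557129374118 59.420573115348816 [ 1.455 -0.871  3.098] [  7.341 -12.685 123.29    0.16   69.493  92.5  ]
[  7.342 -22.235 102.15    0.153 100.183  92.584] 4.227617874246951e-28
[  16.919  -19.362  132.789  219.122   29.184 -125.378] 2.1300025154430006e-21
0.0 [443.  84. 302.] butt [352.  76. 308.] tip [511.  89. 308.] wrist [444.  83. 592.]
0.1 [445. 200. 288.] butt [365. 156. 276.] tip [505. 229. 306.] wrist [445.  91. 556.]
0.2 [444. 301. 314.] butt [385. 247. 269.] tip [488. 334. 354.] wrist [444.  98. 520.]
0.30000000000000004 [450. 371. 368.] butt [414. 332. 293.] tip [477. 389. 428.] wrist [441. 105. 485.]
0.4 [471. 399. 433.] butt [457. 390. 343.] tip [479. 396. 501.] wrist [436. 112. 449.]
0.5 [507. 387. 487.] butt [514. 403. 397.] tip [498. 366. 552.] wrist [428. 118. 414.]
0.6000000000000001 [553. 343. 513.] butt [578. 371. 428.] tip [530. 314. 570.] wrist [418. 123. 380.]
0.7000000000000001 [601. 280. 498.] butt [636. 305. 417.] tip [569. 255. 553.] wrist [407. 128. 346.]
0.8 [639. 214. 443.] butt [671. 231. 358.] tip [606. 199. 501.] wrist [393. 132. 313.]
0.9 [657. 161. 355.] butt [674. 168. 264.] tip [634. 156. 419.] wrist [377. 135. 281.]
1.0 [650. 131. 250.] butt [644. 131. 158.] tip [644. 131. 318.] wrist [360. 136. 250.]
```

```bash
python3 - <<'E'
from kin import *
s=observe();q=s["joint_positions"]
P1=s["tcp_pos"]+[0,0,300];R1=s["orientation"];q1,c=ik(P1,R1,q)
qg,c=ik(np.array([650,131.2,250]),vert(-1),[17,0,130,205,48,-107])
jplan(0,q1,[qg],2,P1,R1)
E
```

```text
rows 32 min tcp z 250.00000000002717
[[0,[0.004,-0.026,0.007],[0.09,0.01,-0.1]],[0,[0.005,-0.026,0.007],[0.08,0.02,-0.1]],[0,[0.007,-0.024,0.007],[0.08,0.03,-0.1]],[0,[0.01,-0.024,0.007],[0.08,0.04,-0.09]],[0,[0.01,-0.021,0.007],[0.08,0.04,-0.09]],[0,[0.012,-0.02,0.007],[0.07,0.05,-0.08]],[0,[0.015,-0.021,0.008],[0.08,0.06,-0.09]],[0,[0.016,-0.018,0.007],[0.06,0.07,-0.09]]]
[[0,[0.018,-0.016,0.006],[0.07,0.07,-0.08]],[0,[0.018,-0.013,0.006],[0.05,0.08,-0.08]],[0,[0.02,-0.012,0.006],[0.05,0.1,-0.08]],[0,[0.021,-0.009,0.006],[0.03,0.1,-0.08]],[0,[0.021,-0.006,0.004],[0.02,0.1,-0.07]],[0,[0.023,-0.002,0.004],[0.02,0.11,-0.07]],[0,[0.022,0,0.003],[-0.01,0.11,-0.07]],[0,[0.02,0.004,0.001],[-0.01,0.1,-0.06]]]
[[0,[0.021,0.008,0],[-0.04,0.11,-0.06]],[0,[0.018,0.012,-0.001],[-0.05,0.11,-0.06]],[0,[0.017,0.016,-0.003],[-0.07,0.09,-0.06]],[0,[0.013,0.02,-0.005],[-0.08,0.09,-0.05]],[0,[0.009,0.022,-0.006],[-0.1,0.06,-0.05]],[0,[0.005,0.026,-0.007],[-0.11,0.06,-0.05]],[0,[0,0.029,-0.009],[-0.12,0.03,-0.05]],[0,[-0.006,0.029,-0.01],[-0.12,0.01,-0.04]]]
[[0,[-0.012,0.031,-0.012],[-0.12,-0.01,-0.04]],[0,[-0.018,0.031,-0.012],[-0.12,-0.03,-0.04]],[0,[-0.024,0.029,-0.013],[-0.11,-0.05,-0.04]],[0,[-0.031,0.028,-0.013],[-0.1,-0.08,-0.04]],[0,[-0.034,0.022,-0.013],[-0.08,-0.08,-0.03]],[0,[-0.038,0.018,-0.011],[-0.07,-0.1,-0.03]],[0,[-0.041,0.014,-0.011],[-0.04,-0.1,-0.03]],[0,[-0.029,0.006,-0.007],[-0.03,-0.08,-0.02]]]
[[0,[0,0,0],[0,0,0]],[0,[0,0,0],[0,0,0]],[0,[0,0,0],[0,0,0]],[0,[0,0,0],[0,0,0]],[0,[0,0,0],[0,0,0]],[0,[0,0,0],[0,0,0]],[0,[0,0,0],[0,0,0]],[0,[0,0,0],[0,0,0]]]
end [649.803 130.956 249.481] [0.005 0.002 1.   ] [ 1.    -0.021 -0.005]
```

>>> drive_tool --steps '[[0, [0, 0, -0.02], [0, 0, 0]], [0, [0, 0, -0.04], [0, 0, 0]], [0, [0, 0, -0.05], [0, 0, 0]], [0, [0, 0, -0.05], [0, 0, 0]], [0, [0, 0, -0.05], [0, 0, 0]], [0, [0, 0, -0.05], [0, 0, 0]], [0, [0, 0, -0.04], [0, 0, 0]], [0, [0, 0, 0], [0, 0, 0]]]'

```text
time_s: 15.95
tcp_pos: [444.9, 83.1, 307.4]
orientation: [[0.997, 0.083, 0.005], [0.083, -0.997, 0.003], [0.005, -0.003, -1.0]]
ft_force: [0.3, 0.1, -0.9]
gripper_width: 0.165
gripper_force: 59.0
```

>>> drive_tool --steps '[[0, [0.004, -0.026, 0.007], [0.09, 0.01, -0.1]], [0, [0.005, -0.026, 0.007], [0.08, 0.02, -0.1]], [0, [0.007, -0.024, 0.007], [0.08, 0.03, -0.1]], [0, [0.01, -0.024, 0.007], [0.08, 0.04, -0.09]], [0, [0.01, -0.021, 0.007], [0.08, 0.04, -0.09]], [0, [0.012, -0.02, 0.007], [0.07, 0.05, -0.08]], [0, [0.015, -0.021, 0.008], [0.08, 0.06, -0.09]], [0, [0.016, -0.018, 0.007], [0.06, 0.07, -0.09]]]'

```text
time_s: 16.75
tcp_pos: [444.2, 288.1, 306.3]
orientation: [[0.679, 0.734, 0.001], [0.551, -0.511, 0.66], [0.485, -0.447, -0.751]]
ft_force: [0.4, 1.1, -1.2]
gripper_width: 0.166
gripper_force: 59.0
```

```bash
python3 - <<'E'
from kin import *
s=observe();print(s["tcp_pos"],s["orientation"],s["joint_positions"],s["gripper_width"])
E
```

```text
[444.191 288.089 306.284] [[ 0.679  0.734  0.001]
 [ 0.551 -0.511  0.66 ]
 [ 0.485 -0.447 -0.751]] [  9.1   -21.789 108.024  40.725  86.807  52.091] 0.16633401756544103
```

Tracking as planned; j4 is going positive.

>>> drive_tool --steps '[[0, [0.018, -0.016, 0.006], [0.07, 0.07, -0.08]], [0, [0.018, -0.013, 0.006], [0.05, 0.08, -0.08]], [0, [0.02, -0.012, 0.006], [0.05, 0.1, -0.08]], [0, [0.021, -0.009, 0.006], [0.03, 0.1, -0.08]], [0, [0.021, -0.006, 0.004], [0.02, 0.1, -0.07]], [0, [0.023, -0.002, 0.004], [0.02, 0.11, -0.07]], [0, [0.022, 0, 0.003], [-0.01, 0.11, -0.07]], [0, [0.02, 0.004, 0.001], [-0.01, 0.1, -0.06]]]'

```text
time_s: 17.55
tcp_pos: [473.2, 399.1, 437.2]
orientation: [[0.123, 0.984, 0.126], [0.014, -0.129, 0.992], [0.992, -0.12, -0.029]]
ft_force: [0.7, -0.8, -0.9]
gripper_width: 0.17
gripper_force: 59.1
```

>>> drive_tool --steps '[[0, [0.021, 0.008, 0], [-0.04, 0.11, -0.06]], [0, [0.018, 0.012, -0.001], [-0.05, 0.11, -0.06]], [0, [0.017, 0.016, -0.003], [-0.07, 0.09, -0.06]], [0, [0.013, 0.02, -0.005], [-0.08, 0.09, -0.05]], [0, [0.009, 0.022, -0.006], [-0.1, 0.06, -0.05]], [0, [0.005, 0.026, -0.007], [-0.11, 0.06, -0.05]], [0, [0, 0.029, -0.009], [-0.12, 0.03, -0.05]], [0, [-0.006, 0.029, -0.01], [-0.12, 0.01, -0.04]]]'

```text
time_s: 18.35
tcp_pos: [598.5, 284.8, 499.8]
orientation: [[-0.412, 0.628, 0.66], [-0.32, -0.778, 0.541], [0.853, 0.012, 0.522]]
ft_force: [-0.3, -0.9, 0.1]
gripper_width: 0.169
gripper_force: 59.1
```

>>> drive_tool --steps '[[0, [-0.012, 0.031, -0.012], [-0.12, -0.01, -0.04]], [0, [-0.018, 0.031, -0.012], [-0.12, -0.03, -0.04]], [0, [-0.024, 0.029, -0.013], [-0.11, -0.05, -0.04]], [0, [-0.031, 0.028, -0.013], [-0.1, -0.08, -0.04]], [0, [-0.034, 0.022, -0.013], [-0.08, -0.08, -0.03]], [0, [-0.038, 0.018, -0.011], [-0.07, -0.1, -0.03]], [0, [-0.041, 0.014, -0.011], [-0.04, -0.1, -0.03]], [0, [-0.029, 0.006, -0.007], [-0.03, -0.08, -0.02]]]'

```text
time_s: 19.15
tcp_pos: [649.5, 129.7, 245.0]
orientation: [[0.013, -0.022, 1.0], [0.004, -1.0, -0.022], [1.0, 0.004, -0.013]]
ft_force: [0.9, -1.5, -0.1]
gripper_width: 0.167
gripper_force: 59.1
```

```bash
python3 - <<'E'
from kin import *
s=observe();print(s["tcp_pos"],s["orientation"],s["joint_positions"],s["gripper_width"])
plan([(0,(651,131.2,190),vert(-1),0)],qa=.005)
E
```

```text
[649.459 129.683 245.011] [[ 0.013 -0.022  1.   ]
 [ 0.004 -1.    -0.022]
 [ 1.     0.004 -0.013]] [  16.907  -19.318  132.9    220.222   28.861 -126.536] 0.16725236454290607
[[0,[-0.027,-0.001,0.001],[0,0.005,0]],[0,[-0.028,-0.001,0.001],[0.005,0.01,0.005]],[0,[0,0,0],[0,0,0]],[0,[0,0,0],[0,0,0]],[0,[0,0,0],[0,0,0]],[0,[0,0,0],[0,0,0]],[0,[0,0,0],[0,0,0]],[0,[0,0,0],[0,0,0]]]
end [650.944 131.415 189.986] [-0.002 -0.001  1.   ] [ 1.    -0.017  0.002]
```

>>> drive_tool --steps '[[0, [-0.027, -0.001, 0.001], [0, 0.005, 0]], [0, [-0.028, -0.001, 0.001], [0.005, 0.01, 0.005]], [0, [0, 0, 0], [0, 0, 0]], [0, [0, 0, 0], [0, 0, 0]], [0, [0, 0, 0], [0, 0, 0]], [0, [0, 0, 0], [0, 0, 0]], [0, [0, 0, 0], [0, 0, 0]], [0, [0, 0, 0], [0, 0, 0]]]'

```text
time_s: 19.95
tcp_pos: [652.3, 132.0, 194.9]
orientation: [[-0.011, -0.016, 1.0], [-0.003, -1.0, -0.016], [1.0, -0.003, 0.011]]
ft_force: [0.5, -0.0, -0.0]
gripper_width: 0.17
gripper_force: 59.1
```

```bash
python3 - <<'E'
from kin import *
s=observe();print(s["tcp_pos"],s["orientation"])
t=read_camera("top");v=read_camera("side");cv2.imwrite("pics/t8.png",t);cv2.imwrite("pics/s8.png",v)
a=up(t[130:230,200:300],4);b=up(v[170:270,190:290],4)
cv2.imwrite("pics/v8.png",np.hstack([a,b]))
print("wells side", proj("side",[(646.9,235,70),(645.9,182.9,70),(645,131.2,70)]))
p=s["tcp_pos"];R=s["orientation"];print("exp butt side/top",proj("side",p+R@[-92,0,-6.]),proj("top",p+R@[-92,0,-6.]))
E
```

```text
[652.271 132.026 194.886] [[-0.011 -0.016  1.   ]
 [-0.003 -1.    -0.016]
 [ 1.    -0.003  0.011]]
wells side [[217.086 240.961]
 [230.868 231.193]
 [243.751 222.033]]
exp butt side/top [[242.281 212.534]] [[253.951 180.737]]
```

View pics/v8.png

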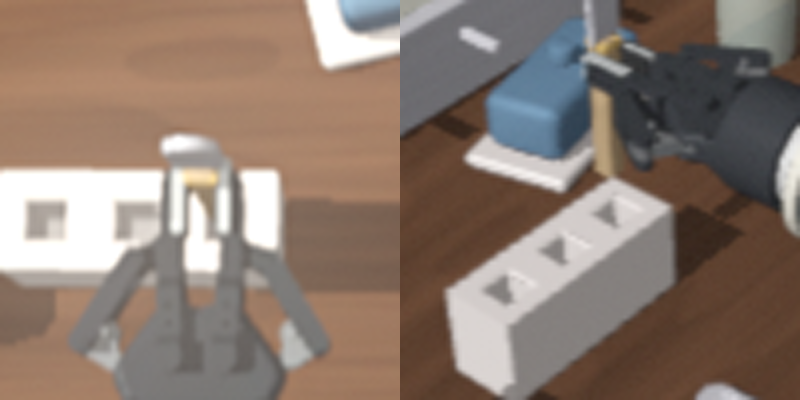

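The view shows the spreader held vertical over the right-hand well. Its butt is near side pixel (242,213) and the well mouth near (244,222), matching the projections to about 1 px. I'll lower it.

```bash
python3 - <<'E'
from kin import *
print(observe()["tcp_pos"])
plan([(0,(651,131.2,170),vert(-1),2),(0,(651,131.2,104),vert(-1),0)],q=.0005,qa=.002,step=.014)
E
```

```text
[652.238 132.059 194.461]
[[0,[-0.012,0.0005,-0.0005],[0,-0.006,-0.002]],[0,[-0.0125,0.0005,-0.001],[-0.002,-0.004,0]],[0,[0,0,0],[0,0,0]],[0,[0,0,0],[0,0,0]],[0,[-0.013,0,0],[0,0,0]],[0,[-0.0135,0,0],[0,0,0]],[0,[-0.013,0,0],[0,0,0]],[0,[-0.0135,0,0],[0,0,0]]]
[[0,[-0.013,0,0],[0,0,0]],[0,[0,0,0],[0,0,0]],[0,[0,0,0],[0,0,0]],[0,[0,0,0],[0,0,0]],[0,[0,0,0],[0,0,0]],[0,[0,0,0],[0,0,0]],[0,[0,0,0],[0,0,0]],[0,[0,0,0],[0,0,0]]]
end [650.916 131.171 103.95 ] [-0.    -0.001  1.   ] [ 1.    -0.018  0.   ]
```

>>> drive_tool --steps '[[0, [-0.012, 0.0005, -0.0005], [0, -0.006, -0.002]], [0, [-0.0125, 0.0005, -0.001], [-0.002, -0.004, 0]], [0, [0, 0, 0], [0, 0, 0]], [0, [0, 0, 0], [0, 0, 0]], [0, [-0.01, 0, 0], [0, 0, 0]], [0, [-0.01, 0, 0], [0, 0, 0]], [0, [-0.01, 0, 0], [0, 0, 0]], [0, [0, 0, 0], [0, 0, 0]]]'

```text
time_s: 20.85
tcp_pos: [650.4, 131.0, 136.9]
orientation: [[0.003, -0.018, 1.0], [0.0, -1.0, -0.018], [1.0, 0.0, -0.003]]
ft_force: [-0.6, -0.1, -0.8]
gripper_width: 0.17
gripper_force: 59.1
```

```bash
python3 - <<'E'
from kin import *
s=observe();print(s["tcp_pos"],s["orientation"],s["ft_force"],s["gripper_width"])
E
```

```text
[650.432 131.012 136.929] [[ 0.003 -0.018  1.   ]
 [ 0.    -1.    -0.018]
 [ 1.     0.    -0.003]] [-0.555 -0.094 -0.761] 0.1698928530854884
```

The butt is inside the well with no contact force. I'll lower it the rest of the way and release.

>>> drive_tool --steps '[[0, [-0.011, 0, 0], [0, 0, 0]], [0, [-0.011, 0, 0], [0, 0, 0]], [0, [-0.01, 0, 0], [0, 0, 0]], [0, [0, 0, 0], [0, 0, 0]], [0.3, [0, 0, 0], [0, 0, 0]], [0.3, [0, 0, 0], [0, 0, 0]], [0.3, [0, 0, 0], [0, 0, 0]], [0.3, [0, 0, 0], [0, 0, 0]]]'

```text
time_s: 21.65
tcp_pos: [650.9, 131.2, 108.1]
orientation: [[-0.001, -0.018, 1.0], [-0.001, -1.0, -0.018], [1.0, -0.001, 0.0]]
ft_force: [-0.2, 0.2, -0.8]
gripper_width: 0.3
gripper_force: 0.2
```

```bash
python3 - <<'E'
from kin import *
s=observe();q=s["joint_positions"];print(s["tcp_pos"],s["orientation"][:,2],s["ft_force"],s["gripper_width"],q)
# retreat along -tool z 130mm, then up to z=250, then joint path to above spreader B, tool down
P=s["tcp_pos"];R=s["orientation"];Pa=P-R[:,2]*110;Pb=Pa+[0,0,160]
qb,c=ik(Pb,R,q);print(qb,c)
a=3.2;B=np.array([443.7,179.6]);G=B+12*np.array([np.cos(np.radians(a)),np.sin(np.radians(a))]);print(G)
qd,c=ik(np.r_[G,300],down(a),[20,-20,105,0,95,100]);print(qd,c)
for f in np.linspace(0,1,9):
    p,RR=fk(qb+(qd-qb)*f,kp);w=p-RR[:,2]*290;print(f,p.round(),"wrist",w.round())
plan([(.3,Pa,R,0),(.3,Pb,R,1)])
jplan(.38,qb,[qd],1,Pb,R)
E
```

```text
[650.937 131.192 108.058] [ 1.    -0.018  0.   ] [-0.195  0.194 -0.787] 0.29997981885861597 [  16.904   -0.551  134.538  204.986   46.831 -107.646]
[  25.62   -39.05   143.07   245.23    31.993 -151.704] 0.024169718975250352
[455.681 180.27 ]
[ 18.602 -17.222  98.554   0.     98.668 105.402] 1.553141802570277e-23
0.0 [542. 134. 268.] wrist [252. 149. 265.]
0.125 [549. 164. 416.] wrist [280. 157. 308.]
0.25 [516. 240. 537.] wrist [307. 164. 350.]
0.375 [455. 340. 592.] wrist [334. 169. 391.]
0.5 [395. 427. 569.] wrist [360. 174. 433.]
0.625 [361. 466. 483.] wrist [385. 177. 473.]
0.75 [367. 432. 377.] wrist [410. 179. 513.]
0.875 [406. 327. 304.] wrist [433. 180. 552.]
1.0 [456. 180. 300.] wrist [456. 180. 590.]
[[0.3,[0,0,-0.037],[0,0,0]],[0.3,[0,0,-0.036],[0,0,0]],[0.3,[0,0,-0.037],[0,0,0]],[0.3,[0.04,0,0],[0,0,0]],[0.3,[0.04,0,0],[0,0,0]],[0.3,[0.04,0,0],[0,0,0]],[0.3,[0.04,0,0],[0,0,0]],[0.3,[0,0,0],[0,0,0]]]
end [540.874 133.057 268.004] [-0.001 -0.001  1.   ] [ 1.    -0.018  0.   ]
rows 38 min tcp z 291.67627473278696
[[0.38,[0.042,-0.004,0.007],[-0.03,0.11,0.04]],[0.38,[0.041,-
[... 1104 characters left out ...]
[-0.05,-0.08,0.09]],[0.38,[-0.015,0.016,-0.006],[-0.06,-0.08,0.08]],[0.38,[-0.015,0.018,-0.006],[-0.07,-0.07,0.09]],[0.38,[-0.013,0.021,-0.007],[-0.08,-0.06,0.09]],[0.38,[-0.01,0.019,-0.006],[-0.07,-0.05,0.09]],[0.38,[-0.008,0.021,-0.006],[-0.08,-0.04,0.08]],[0.38,[-0.007,0.022,-0.007],[-0.08,-0.04,0.09]]]
[[0.38,[-0.005,0.023,-0.007],[-0.08,-0.03,0.1]],[0.38,[-0.003,0.024,-0.007],[-0.08,-0.02,0.09]],[0.38,[-0.001,0.024,-0.007],[-0.09,-0.01,0.1]],[0.38,[0.001,0.025,-0.007],[-0.09,0,0.1]],[0.38,[0.003,0.025,-0.007],[-0.08,0,0.1]],[0.38,[0.001,0.003,-0.001],[-0.01,0,0.02]],[0.38,[0,0,0],[0,0,0]],[0.38,[0,0,0],[0,0,0]]]
end [455.741 180.262 299.855] [ 0.999  0.053 -0.001] [-0.001  0.003 -1.   ]
```

```bash
python3 - <<'E'
from kin import *
s=observe();q=s["joint_positions"]
P=s["tcp_pos"];R=s["orientation"];Pa=P-R[:,2]*50;Pb=Pa+[0,0,150]
qa,c=ik(Pa,R,q);print(qa,c)
qb,c=ik(Pb,R,q);print(qb,c)
a=3.2;G=np.array([455.7,180.3])
qd,c=ik(np.r_[G,250],down(a),[20,-20,105,0,95,100]);print(qd,c)
for f in np.linspace(0,1,6):
    p,RR=fk(qb+(qd-qb)*f,kp);w=p-RR[:,2]*290;print(f,p.round(),"wrist",w.round())
plan([(.3,Pa,R,0),(.3,Pb,R,1)])
jplan(.38,qb,[qd],1,Pb,R)
E
```

```text
[  19.512   -6.801  140.324  208.551   47.264 -110.23 ] 7.392427176012877e-26
[  19.512  -28.296  137.867  228.176   28.104 -134.552] 6.658604500453122e-28
[ 18.605 -17.091 103.033   0.     94.058 105.405] 4.527901417267078e-24
0.0 [601. 132. 258.] wrist [311. 137. 258.]
0.2 [595. 227. 442.] wrist [347. 149. 313.]
0.4 [512. 375. 509.] wrist [380. 159. 369.]
0.6000000000000001 [426. 457. 421.] wrist [409. 167. 426.]
0.8 [410. 382. 282.] wrist [434. 174. 483.]
1.0 [456. 180. 250.] wrist [456. 180. 540.]
[[0.3,[0,0,-0.025],[0,0,0]],[0.3,[0,0,-0.025],[0,0,0]],[0.3,[0.037,0,0],[0,0,0]],[0.3,[0.038,0,0],[0,0,0]],[0.3,[0.037,0,0],[0,0,0]],[0.3,[0.038,0,0],[0,0,0]],[0.3,[0,0,0],[0,0,0]],[0.3,[0,0,0],[0,0,0]]]
end [600.869 131.977 258.033] [-0.001 -0.001  1.   ] [ 1.    -0.018  0.   ]
rows 33 min tcp z 241.47072883194897
[[0.38,[0.04,-0.011,0.006],[0.03,0.1,0.03]],[0.38,[0.039,-0.016,0.006],[0.05,0.1,0.04]],[0.38,[0.036,-0.022,0.008],[0.07,0.09,0.04]],[0.38,[0.032,-0.026,0.008],[0.08,0.08,0.04]],[0.38,[0.027,-0.03,0.009],[0.1,0.07,0.05]],[0.38,[0.021,-0.034,0.009],[0.12,0.04,0.05]],[0.38,[0.0
[... 778 characters left out ...]
0.015,0.017,-0.005],[-0.06,-0.08,0.08]]]
[[0.38,[-0.014,0.019,-0.006],[-0.08,-0.06,0.08]],[0.38,[-0.013,0.021,-0.007],[-0.08,-0.06,0.09]],[0.38,[-0.009,0.02,-0.007],[-0.08,-0.04,0.08]],[0.38,[-0.007,0.022,-0.006],[-0.09,-0.04,0.08]],[0.38,[-0.006,0.023,-0.007],[-0.08,-0.03,0.09]],[0.38,[-0.004,0.024,-0.007],[-0.09,-0.01,0.09]],[0.38,[-0.002,0.025,-0.008],[-0.09,-0.02,0.1]],[0.38,[0.001,0.025,-0.007],[-0.09,0,0.1]]]
[[0.38,[0.002,0.014,-0.004],[-0.05,0.01,0.05]],[0.38,[0,0,0],[0,0,0]],[0.38,[0,0,0],[0,0,0]],[0.38,[0,0,0],[0,0,0]],[0.38,[0,0,0],[0,0,0]],[0.38,[0,0,0],[0,0,0]],[0.38,[0,0,0],[0,0,0]],[0.38,[0,0,0],[0,0,0]]]
end [455.795 180.308 249.764] [0.998 0.058 0.003] [ 0.002  0.003 -1.   ]
```

>>> drive_tool --steps '[[0.3, [0, 0, -0.025], [0, 0, 0]], [0.3, [0, 0, -0.025], [0, 0, 0]], [0.3, [0.037, 0, 0], [0, 0, 0]], [0.3, [0.038, 0, 0], [0, 0, 0]], [0.3, [0.037, 0, 0], [0, 0, 0]], [0.3, [0.038, 0, 0], [0, 0, 0]], [0.3, [0, 0, 0], [0, 0, 0]], [0.3, [0, 0, 0], [0, 0, 0]]]'

```text
time_s: 22.45
tcp_pos: [600.8, 131.9, 259.3]
orientation: [[-0.003, -0.018, 1.0], [-0.002, -1.0, -0.018], [1.0, -0.002, 0.003]]
ft_force: [-1.0, -0.5, -1.0]
gripper_width: 0.296
gripper_force: 0.0
```

>>> drive_tool --steps '[[0.38, [0.04, -0.011, 0.006], [0.03, 0.1, 0.03]], [0.38, [0.039, -0.016, 0.006], [0.05, 0.1, 0.04]], [0.38, [0.036, -0.022, 0.008], [0.07, 0.09, 0.04]], [0.38, [0.032, -0.026, 0.008], [0.08, 0.08, 0.04]], [0.38, [0.027, -0.03, 0.009], [0.1, 0.07, 0.05]], [0.38, [0.021, -0.034, 0.009], [0.12, 0.04, 0.05]], [0.38, [0.014, -0.033, 0.009], [0.12, 0.03, 0.05]], [0.38, [0.007, -0.034, 0.009], [0.12, 0, 0.05]]]'

```text
time_s: 23.25
tcp_pos: [553.2, 314.8, 498.0]
orientation: [[-0.368, 0.675, 0.639], [-0.388, -0.736, 0.554], [0.845, -0.044, 0.533]]
ft_force: [0.3, 1.1, 0.5]
gripper_width: 0.379
gripper_force: 0.0
```

>>> drive_tool --steps '[[0.38, [0.002, -0.033, 0.008], [0.12, -0.02, 0.06]], [0.38, [-0.003, -0.03, 0.007], [0.11, -0.03, 0.05]], [0.38, [-0.009, -0.027, 0.007], [0.1, -0.06, 0.06]], [0.38, [-0.012, -0.023, 0.005], [0.09, -0.07, 0.06]], [0.38, [-0.016, -0.02, 0.005], [0.08, -0.08, 0.06]], [0.38, [-0.018, -0.016, 0.003], [0.07, -0.09, 0.06]], [0.38, [-0.021, -0.013, 0.003], [0.05, -0.11, 0.06]], [0.38, [-0.021, -0.008, 0.001], [0.03, -0.1, 0.07]]]'

```text
time_s: 24.05
tcp_pos: [430.7, 455.4, 430.2]
orientation: [[0.223, 0.971, 0.087], [-0.057, -0.076, 0.995], [0.973, -0.227, 0.039]]
ft_force: [-0.2, 0.1, -0.6]
gripper_width: 0.38
gripper_force: 0.0
```

>>> drive_tool --steps '[[0.38, [-0.023, -0.004, 0], [0.02, -0.11, 0.07]], [0.38, [-0.023, 0, -0.001], [0, -0.12, 0.07]], [0.38, [-0.021, 0.003, -0.002], [-0.01, -0.1, 0.07]], [0.38, [-0.021, 0.006, -0.003], [-0.03, -0.1, 0.07]], [0.38, [-0.021, 0.01, -0.003], [-0.03, -0.1, 0.08]], [0.38, [-0.02, 0.012, -0.005], [-0.06, -0.09, 0.08]], [0.38, [-0.017, 0.014, -0.005], [-0.06, -0.08, 0.08]], [0.38, [-0.015, 0.017, -0.005], [-0.06, -0.08, 0.08]]]'

```text
time_s: 24.85
tcp_pos: [409.6, 379.5, 277.8]
orientation: [[0.715, 0.694, -0.092], [0.538, -0.461, 0.705], [0.447, -0.553, -0.703]]
ft_force: [0.2, -0.3, -1.3]
gripper_width: 0.385
gripper_force: 0.0
```

```bash
python3 - <<'E'
from kin import *
s=observe();q=s["joint_positions"];print(s["tcp_pos"],q)
t=read_camera("top");v=read_camera("side");cv2.imwrite("pics/t9.png",t);cv2.imwrite("pics/s9.png",v)
for r in spreaders(t):print(*r)
a=up(t[150:310,180:300],3.3);b=up(v[160:320,210:330],3.3)
cv2.imwrite("pics/v9.png",np.hstack([a,b]))
plan([(.38,(455.7,180.3,110),down(3.2),3)])
E
```

```text
[409.628 379.473 277.793] [ 18.772 -18.997 109.865  44.849  81.328  58.5  ]
[226.695 247.527] [499.406 203.464] 59.543762 100.697464 26.251623
[330.725 414.819] [113.401 -35.895] 84.21535 87.48338 25.065107
[[0.38,[-0.019,0.027,-0.003],[-0.1,-0.03,0.09]],[0.38,[-0.016,0.029,0],[-0.09,-0.03,0.09]],[0.38,[-0.014,0.03,0.003],[-0.1,-0.03,0.09]],[0.38,[-0.011,0.031,0.006],[-0.1,-0.03,0.09]],[0.38,[-0.008,0.03,0.01],[-0.09,-0.03,0.09]],[0.38,[-0.004,0.031,0.013],[-0.1,-0.03,0.09]],[0.38,[-0.002,0.029,0.015],[-0.1,-0.03,0.08]],[0.38,[0.001,0.027,0.019],[-0.1,-0.03,0.09]]]
[[0.38,[0,0,0],[0,0,0]],[0.38,[0,0,0],[0,0,0]],[0.38,[0,0,0],[0,0,0]],[0.38,[0,0,0],[0,0,0]],[0.38,[0,0,0],[0,0,0]],[0.38,[0,0,0],[0,0,0]],[0.38,[0,0,0],[0,0,0]],[0.38,[0,0,0],[0,0,0]]]
end [455.348 180.377 109.912] [0.998 0.059 0.003] [ 0.003 -0.004 -1.   ]
```

View pics/v9.png

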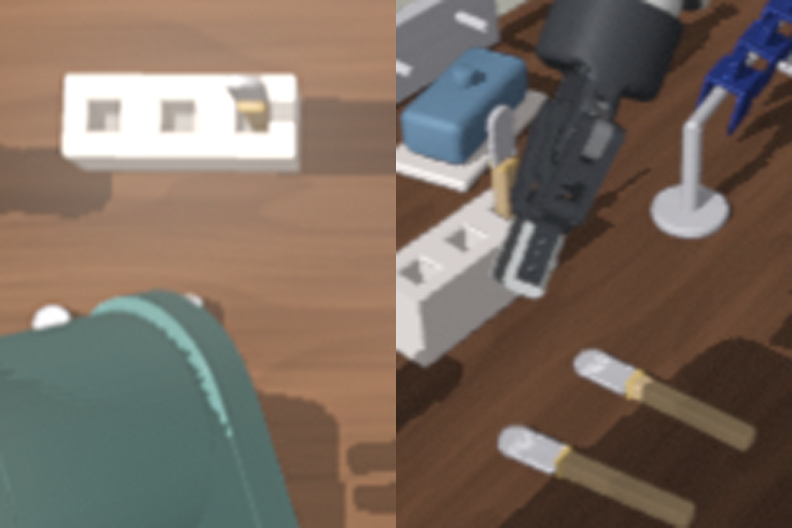

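The first spreader stands in its well. The other two lie unmoved, with the middle one's butt at side pixel (317,293). Next I'll pick up the middle one.

>>> drive_tool --steps '[[0.38, [-0.019, 0.027, -0.003], [-0.1, -0.03, 0.09]], [0.38, [-0.016, 0.029, 0], [-0.09, -0.03, 0.09]], [0.38, [-0.014, 0.03, 0.003], [-0.1, -0.03, 0.09]], [0.38, [-0.011, 0.031, 0.006], [-0.1, -0.03, 0.09]], [0.38, [-0.008, 0.03, 0.01], [-0.09, -0.03, 0.09]], [0.38, [-0.004, 0.031, 0.013], [-0.1, -0.03, 0.09]], [0.38, [-0.002, 0.029, 0.015], [-0.1, -0.03, 0.08]], [0.38, [0.001, 0.027, 0.019], [-0.1, -0.03, 0.09]]]'

```text
time_s: 25.75
tcp_pos: [455.6, 181.4, 109.6]
orientation: [[0.998, 0.06, 0.005], [0.06, -0.998, -0.002], [0.005, 0.002, -1.0]]
ft_force: [0.1, -1.1, -0.1]
gripper_width: 0.379
gripper_force: 0.0
```

>>> drive_tool --steps '[[0.38, [0, 0, 0], [0, 0, 0]], [0.38, [0, 0, 0], [0, 0, 0]], [0.38, [0, 0, 0], [0, 0, 0]], [0.38, [0, 0, 0], [0, 0, 0]], [0.38, [0, 0, 0], [0, 0, 0]], [0.38, [0, 0, 0], [0, 0, 0]], [0.38, [0, 0, 0], [0, 0, 0]], [0.38, [0, 0, 0], [0, 0, 0]]]'

```text
time_s: 26.55
tcp_pos: [456.1, 181.8, 111.3]
orientation: [[0.998, 0.06, 0.007], [0.06, -0.998, 0.0], [0.007, 0.0, -1.0]]
ft_force: [-0.3, -0.1, 0.7]
gripper_width: 0.377
gripper_force: 0.0
```

```bash
python3 - <<'E'
from kin import *
s=observe();q=s["joint_positions"];print(s["tcp_pos"],s["orientation"],q)
plan([(.38,(455.7,180.3,2.5),down(3.2),1),(0,(455.7,180.3,2.5),down(3.2),4)],qa=.005)
E
```

```text
[456.058 181.823 111.269] [[ 0.998  0.06   0.007]
 [ 0.06  -0.998  0.   ]
 [ 0.007  0.    -1.   ]] [ 18.835 -13.835 113.367  -0.131  80.07  105.391]
[[0.38,[0,0,0.036],[0,0,0]],[0.38,[-0.001,0.001,0.037],[0,-0.005,0.005]],[0.38,[0,0,0.036],[0,0,0]],[0.38,[0,0,0],[0,0,0]],[0,[0,0,0],[0,0,0]],[0,[0,0,0],[0,0,0]],[0,[0,0,0],[0,0,0]],[0,[0,0,0],[0,0,0]]]
[[0,[0,0,0],[0,0,0]],[0,[0,0,0],[0,0,0]],[0,[0,0,0],[0,0,0]],[0,[0,0,0],[0,0,0]],[0,[0,0,0],[0,0,0]],[0,[0,0,0],[0,0,0]],[0,[0,0,0],[0,0,0]],[0,[0,0,0],[0,0,0]]]
end [455.735 180.765   2.264] [0.998 0.055 0.002] [ 0.002 -0.    -1.   ]
```

>>> drive_tool --steps '[[0.38, [0, 0, 0.036], [0, 0, 0]], [0.38, [-0.001, 0.001, 0.037], [0, -0.007, 0.005]], [0.38, [0, 0, 0.036], [0, 0, 0]], [0.38, [0, 0, 0], [0, 0, 0]], [0, [0, 0, 0], [0, 0, 0]], [0, [0, 0, 0], [0, 0, 0]], [0, [0, 0, 0], [0, 0, 0]], [0, [0, 0, 0], [0, 0, 0]]]'

```text
time_s: 27.35
tcp_pos: [455.6, 180.7, 2.3]
orientation: [[0.998, 0.055, 0.0], [0.055, -0.998, -0.0], [0.0, 0.0, -1.0]]
ft_force: [-0.2, -0.9, 1.0]
gripper_width: 0.164
gripper_force: 59.5
```

```bash
python3 - <<'E'
from kin import *
s=observe();q=s["joint_positions"];print(s["tcp_pos"],s["orientation"][:,0],s["orientation"][:,2],s["gripper_width"],s["gripper_force"],s["ft_force"],q)
P1=s["tcp_pos"]+[0,0,260];R1=s["orientation"];q1,c=ik(P1,R1,q)
qg,c=ik(np.array([652,183,245]),vert(-1),[22,-15,132,220,30,-125]);print(q1,qg,c)
for f in np.linspace(0,1,8):
    p,R=fk(q1+(qg-q1)*f,kp);b=p+R@[-92,0,-6.];tp=p+R@[68,0,-6.];print(f,p.round(),"butt",b.round(),"tip",tp.round())
jplan(0,q1,[qg],2,P1,R1)
E
```

```text
[455.618 180.703   2.263] [0.998 0.055 0.   ] [ 0. -0. -1.] 0.1636769727099612 59.52492892742157 [-0.244 -0.855  1.029] [ 18.668  -7.333 118.676  -0.03   68.651 105.505]
[ 18.669 -17.165 101.967  -0.028  95.192 105.493] [  23.849  -15.141  130.188  227.568   34.706 -131.965] 8.507676097129283e-22
0.0 [456. 181. 262.] butt [364. 176. 268.] tip [524. 184. 268.]
0.14285714285714285 [420. 340. 262.] butt [346. 287. 246.] tip [476. 373. 283.]
0.2857142857142857 [406. 450. 337.] butt [359. 405. 272.] tip [443. 473. 389.]
0.42857142857142855 [438. 482. 436.] butt [416. 483. 346.] tip [454. 471. 501.]
0.5714285714285714 [510. 438. 499.] butt [518. 473. 414.] tip [501. 403. 557.]
0.7142857142857142 [593. 346. 485.] butt [623. 381. 405.] tip [565. 314. 539.]
0.8571428571428571 [649. 248. 390.] butt [673. 265. 303.] tip [621. 234. 451.]
1.0 [652. 183. 245.] butt [646. 183. 153.] tip [646. 183. 313.]
rows 34 min tcp z 244.99999999981688
[[0,[-0.004,-0.024,0.006],[0.08,-0.01,-0.09]],[0,[-0.001,-0.026,0.006],[0.09,0,-0.1]],[0,[0,-0.026,0.006],[0.09,0.01,-0.1]],[0,[0.003,-0.025,0.006],[0.09,0.01,-0
[... 807 characters left out ...]
,0.05,-0.05]],[0,[0.005,0.029,-0.009],[-0.11,0.05,-0.06]]]
[[0,[0,0.03,-0.01],[-0.12,0.02,-0.06]],[0,[-0.005,0.032,-0.01],[-0.12,0,-0.05]],[0,[-0.01,0.032,-0.011],[-0.11,-0.01,-0.05]],[0,[-0.017,0.033,-0.012],[-0.12,-0.04,-0.06]],[0,[-0.022,0.031,-0.012],[-0.11,-0.05,-0.05]],[0,[-0.027,0.028,-0.011],[-0.09,-0.07,-0.05]],[0,[-0.031,0.026,-0.011],[-0.08,-0.09,-0.05]],[0,[-0.036,0.021,-0.011],[-0.07,-0.09,-0.04]]]
[[0,[-0.038,0.016,-0.009],[-0.05,-0.1,-0.05]],[0,[-0.021,0.007,-0.004],[-0.02,-0.06,-0.02]],[0,[0,0,0],[0,0,0]],[0,[0,0,0],[0,0,0]],[0,[0,0,0],[0,0,0]],[0,[0,0,0],[0,0,0]],[0,[0,0,0],[0,0,0]],[0,[0,0,0],[0,0,0]]]
end [652.26  183.109 244.842] [0.005 0.002 1.   ] [ 1.    -0.015 -0.005]
```

>>> drive_tool --steps '[[0, [0, 0, -0.02], [0, 0, 0]], [0, [0, 0, -0.04], [0, 0, 0]], [0, [0, 0, -0.05], [0, 0, 0]], [0, [0, 0, -0.05], [0, 0, 0]], [0, [0, 0, -0.05], [0, 0, 0]], [0, [0, 0, -0.05], [0, 0, 0]], [0, [0, 0, 0], [0, 0, 0]], [0, [0, 0, 0], [0, 0, 0]]]'

```text
time_s: 28.15
tcp_pos: [455.8, 180.9, 263.1]
orientation: [[0.998, 0.055, 0.002], [0.055, -0.998, 0.0], [0.002, -0.0, -1.0]]
ft_force: [0.3, -0.4, -0.5]
gripper_width: 0.167
gripper_force: 59.5
```

>>> drive_tool --steps '[[0, [-0.004, -0.024, 0.006], [0.08, -0.01, -0.09]], [0, [-0.001, -0.026, 0.006], [0.09, 0, -0.1]], [0, [0, -0.026, 0.006], [0.09, 0.01, -0.1]], [0, [0.003, -0.025, 0.006], [0.09, 0.01, -0.09]], [0, [0.005, -0.024, 0.006], [0.08, 0.03, -0.09]], [0, [0.007, -0.023, 0.006], [0.09, 0.03, -0.08]], [0, [0.009, -0.021, 0.005], [0.08, 0.04, -0.09]], [0, [0.012, -0.022, 0.006], [0.08, 0.06, -0.09]]]'

```text
time_s: 28.95
tcp_pos: [412.4, 375.6, 274.2]
orientation: [[0.735, 0.666, -0.126], [0.569, -0.505, 0.649], [0.369, -0.549, -0.75]]
ft_force: [0.4, 1.4, -1.3]
gripper_width: 0.165
gripper_force: 59.5
```

>>> drive_tool --steps '[[0, [0.014, -0.019, 0.005], [0.08, 0.06, -0.08]], [0, [0.015, -0.018, 0.005], [0.07, 0.07, -0.08]], [0, [0.017, -0.014, 0.004], [0.06, 0.08, -0.08]], [0, [0.019, -0.014, 0.004], [0.05, 0.09, -0.08]], [0, [0.021, -0.01, 0.003], [0.05, 0.09, -0.08]], [0, [0.021, -0.007, 0.002], [0.03, 0.11, -0.07]], [0, [0.021, -0.003, 0.002], [0.01, 0.1, -0.07]], [0, [0.023, -0.001, 0], [0, 0.11, -0.08]]]'

```text
time_s: 29.75
tcp_pos: [426.3, 481.9, 411.8]
orientation: [[0.305, 0.952, -0.032], [0.046, 0.019, 0.999], [0.951, -0.306, -0.038]]
ft_force: [0.0, 0.1, -0.4]
gripper_width: 0.165
gripper_force: 59.6
```

>>> drive_tool --steps '[[0, [0.022, 0.004, -0.001], [-0.01, 0.11, -0.06]], [0, [0.021, 0.007, -0.002], [-0.03, 0.1, -0.07]], [0, [0.019, 0.011, -0.003], [-0.05, 0.1, -0.06]], [0, [0.019, 0.016, -0.004], [-0.06, 0.1, -0.07]], [0, [0.015, 0.019, -0.006], [-0.08, 0.09, -0.06]], [0, [0.013, 0.022, -0.006], [-0.08, 0.07, -0.06]], [0, [0.008, 0.025, -0.008], [-0.1, 0.05, -0.05]], [0, [0.005, 0.029, -0.009], [-0.11, 0.05, -0.06]]]'

```text
time_s: 30.55
tcp_pos: [558.3, 389.8, 499.7]
orientation: [[-0.271, 0.821, 0.503], [-0.472, -0.568, 0.674], [0.839, -0.055, 0.541]]
ft_force: [1.0, -0.5, 0.7]
gripper_width: 0.17
gripper_force: 59.6
```

>>> drive_tool --steps '[[0, [0, 0.03, -0.01], [-0.12, 0.02, -0.06]], [0, [-0.005, 0.032, -0.01], [-0.12, 0, -0.05]], [0, [-0.01, 0.032, -0.011], [-0.11, -0.01, -0.05]], [0, [-0.017, 0.033, -0.012], [-0.12, -0.04, -0.06]], [0, [-0.022, 0.031, -0.012], [-0.11, -0.05, -0.05]], [0, [-0.027, 0.028, -0.011], [-0.09, -0.07, -0.05]], [0, [-0.031, 0.026, -0.011], [-0.08, -0.09, -0.05]], [0, [-0.036, 0.021, -0.011], [-0.07, -0.09, -0.04]]]'

```text
time_s: 31.35
tcp_pos: [656.7, 202.7, 302.1]
orientation: [[-0.146, 0.058, 0.988], [-0.068, -0.997, 0.049], [0.987, -0.06, 0.149]]
ft_force: [-0.3, -0.9, 0.3]
gripper_width: 0.17
gripper_force: 59.6
```

>>> drive_tool --steps '[[0, [-0.038, 0.016, -0.009], [-0.05, -0.1, -0.05]], [0, [-0.021, 0.007, -0.004], [-0.02, -0.06, -0.02]], [0, [0, 0, 0], [0, 0, 0]], [0, [0, 0, 0], [0, 0, 0]], [0, [0, 0, 0], [0, 0, 0]], [0, [0, 0, 0], [0, 0, 0]], [0, [0, 0, 0], [0, 0, 0]], [0, [0, 0, 0], [0, 0, 0]]]'

```text
time_s: 32.15
tcp_pos: [652.3, 183.3, 245.0]
orientation: [[0.004, -0.014, 1.0], [0.001, -1.0, -0.014], [1.0, 0.002, -0.004]]
ft_force: [0.3, -0.1, 0.0]
gripper_width: 0.167
gripper_force: 59.6
```

```bash
python3 - <<'E'
from kin import *
s=observe();print(s["tcp_pos"],s["orientation"],s["gripper_width"])
plan([(0,(651.9,182.9,185),vert(-1),0)],q=.0005,qa=.002)
E
```

```text
[652.297 183.299 245.034] [[ 0.004 -0.014  1.   ]
 [ 0.001 -1.    -0.014]
 [ 1.     0.002 -0.004]] 0.16748323539279383
[[0,[-0.03,0,0],[-0.002,0.002,0]],[0,[-0.03,0.0005,0],[0,0.002,0.002]],[0,[0,0,0],[0,0,0]],[0,[0,0,0],[0,0,0]],[0,[0,0,0],[0,0,0]],[0,[0,0,0],[0,0,0]],[0,[0,0,0],[0,0,0]],[0,[0,0,0],[0,0,0]]]
end [652.08  182.708 185.035] [ 0. -0.  1.] [ 1.    -0.016 -0.   ]
```

>>> drive_tool --steps '[[0, [-0.03, 0, 0], [-0.002, 0.002, 0]], [0, [-0.03, 0.0005, 0], [0, 0.002, 0.002]], [0, [-0.01, 0, 0], [0, 0, 0]], [0, [0, 0, 0], [0, 0, 0]], [0, [0, 0, 0], [0, 0, 0]], [0, [-0.01, 0, 0], [0, 0, 0]], [0, [-0.01, 0, 0], [0, 0, 0]], [0, [-0.01, 0, 0], [0, 0, 0]]]'

```text
time_s: 32.95
tcp_pos: [652.0, 182.7, 144.4]
orientation: [[0.0, -0.017, 1.0], [-0.001, -1.0, -0.017], [1.0, -0.001, -0.0]]
ft_force: [0.2, -0.6, -0.7]
gripper_width: 0.169
gripper_force: 59.6
```

```bash
python3 - <<'E'
from kin import *
s=observe();print(s["tcp_pos"],s["orientation"],s["ft_force"],s["gripper_width"])
E
```

```text
[651.964 182.677 144.439] [[ 0.    -0.017  1.   ]
 [-0.001 -1.    -0.017]
 [ 1.    -0.001 -0.   ]] [ 0.166 -0.628 -0.674] 0.16888737875449292
```

>>> drive_tool --steps '[[0, [-0.013, 0, 0], [0, 0, 0]], [0, [-0.013, 0, 0], [0, 0, 0]], [0, [-0.012, 0, 0], [0, 0, 0]], [0, [0, 0, 0], [0, 0, 0]], [0.3, [0, 0, 0], [0, 0, 0]], [0.3, [0, 0, 0], [0, 0, 0]], [0.3, [0, 0, 0], [0, 0, 0]], [0.3, [0, 0, 0], [0, 0, 0]]]'

```text
time_s: 33.75
tcp_pos: [652.0, 182.7, 107.4]
orientation: [[0.0, -0.017, 1.0], [-0.001, -1.0, -0.017], [1.0, -0.001, -0.0]]
ft_force: [-0.1, -0.1, 0.4]
gripper_width: 0.298
gripper_force: 0.1
```

```bash
python3 - <<'E'
from kin import *
s=observe();q=s["joint_positions"];print(s["tcp_pos"],s["ft_force"],s["gripper_width"])
P=s["tcp_pos"];R=s["orientation"];Pa=P-R[:,2]*50;Pb=Pa+[0,0,150]
qb,c=ik(Pb,R,q);print(qb,c)
# first just the reverse half, then look at spreader A
G=np.array([438.2,273])+12*np.array([np.cos(np.radians(7.6)),np.sin(np.radians(7.6))]);print(G)
qd,c=ik(np.r_[G,250],down(7.6),[30,-15,105,0,95,110]);print(qd,c)
for f in np.linspace(0,1,6):
    p,RR=fk(qb+(qd-qb)*f,kp);print(f,p.round(),(p-RR[:,2]*290).round())
plan([(.3,Pa,R,0),(.3,Pb,R,1)])
jplan(.38,qb,[qd],1,Pb,R)
E
```

```text
[652.025 182.711 107.44 ] [-0.09  -0.088  0.393] 0.2980096275949067
[  27.083  -23.659  134.962  235.703   34.676 -140.286] 3.605321032640206e-28
[450.095 274.587]
[ 28.615 -12.209  99.06    0.     93.149 111.015] 2.2082285843766857e-24
0.0 [602. 184. 257.] [312. 188. 257.]
0.2 [584. 296. 455.] [347. 209. 312.]
0.4 [475. 451. 526.] [379. 227. 368.]
0.6000000000000001 [369. 532. 434.] [407. 245. 425.]
0.8 [363. 463. 286.] [430. 261. 483.]
1.0 [450. 275. 250.] [450. 275. 540.]
[[0.3,[0,0,-0.025],[0,0,0]],[0.3,[0,0,-0.025],[0,0,0]],[0.3,[0.037,0,0],[0,0,0]],[0.3,[0.038,0,0],[0,0,0]],[0.3,[0.037,0,0],[0,0,0]],[0.3,[0.038,0,0],[0,0,0]],[0.3,[0,0,0],[0,0,0]],[0.3,[0,0,0],[0,0,0]]]
end [602.045 183.44  257.445] [ 0.    -0.001  1.   ] [ 1.    -0.017 -0.   ]
rows 35 min tcp z 241.8482776094574
[[0.38,[0.041,-0.014,0.005],[0.04,0.11,0.05]],[0.38,[0.039,-0.019,0.006],[0.05,0.1,0.05]],[0.38,[0.035,-0.025,0.007],[0.07,0.09,0.05]],[0.38,[0.032,-0.029,0.008],[0.09,0.08,0.05]],[0.38,[0.026,-0.03,0.007],[0.1,0.07,0.06]],[0.38,[0.02,-0.033,0.009],[0.11,0.05,0.05]],[0.38,[0.015,-0.035,0.008],[0.11,0.03
[... 800 characters left out ...]
8,[-0.016,0.015,-0.004],[-0.07,-0.07,0.08]],[0.38,[-0.015,0.018,-0.005],[-0.07,-0.07,0.09]],[0.38,[-0.012,0.02,-0.006],[-0.09,-0.06,0.08]],[0.38,[-0.01,0.02,-0.006],[-0.08,-0.05,0.09]],[0.38,[-0.007,0.021,-0.006],[-0.08,-0.04,0.08]],[0.38,[-0.006,0.022,-0.006],[-0.09,-0.03,0.09]],[0.38,[-0.003,0.024,-0.007],[-0.09,-0.02,0.09]],[0.38,[-0.001,0.024,-0.007],[-0.09,-0.01,0.09]]]
[[0.38,[0.001,0.025,-0.007],[-0.1,0,0.1]],[0.38,[0.003,0.022,-0.007],[-0.08,0.01,0.09]],[0.38,[0.005,0.023,-0.006],[-0.08,0.02,0.09]],[0.38,[0,0,0],[0,0,0]],[0.38,[0,0,0],[0,0,0]],[0.38,[0,0,0],[0,0,0]],[0.38,[0,0,0],[0,0,0]],[0.38,[0,0,0],[0,0,0]]]
end [449.884 274.485 249.648] [0.992 0.13  0.004] [ 0.004  0.002 -1.   ]
```

>>> drive_tool --steps '[[0.3, [0, 0, -0.025], [0, 0, 0]], [0.3, [0, 0, -0.025], [0, 0, 0]], [0.3, [0.037, 0, 0], [0, 0, 0]], [0.3, [0.038, 0, 0], [0, 0, 0]], [0.3, [0.037, 0, 0], [0, 0, 0]], [0.3, [0.038, 0, 0], [0, 0, 0]], [0.3, [0, 0, 0], [0, 0, 0]], [0.3, [0, 0, 0], [0, 0, 0]]]'

```text
time_s: 34.55
tcp_pos: [601.9, 183.4, 258.5]
orientation: [[-0.002, -0.017, 1.0], [-0.002, -1.0, -0.017], [1.0, -0.002, 0.002]]
ft_force: [-0.2, 0.0, -0.6]
gripper_width: 0.301
gripper_force: 0.0
```

```bash
python3 - <<'E'
from kin import *
t=read_camera("top");v=read_camera("side");cv2.imwrite("pics/t10.png",t);cv2.imwrite("pics/s10.png",v)
d=cv2.absdiff(v,cv2.imread("pics/s9.png"))[265:340,225:330].max(2);print("side change near spreader A",(d>40).sum())
for r in spreaders(t):print(*r)
for r in clips(t):print(*r)
E
```

```text
side change near spreader A 462
[ 612.192 -264.122] 43.554985 43.490154 -85.7703 [426.741 197.081]
[ 596.515 -190.25 ] 45.94232 40.676605 -79.61394 [395.786 204.364]
```

>>> drive_tool --steps '[[0.38, [0.041, -0.014, 0.005], [0.04, 0.11, 0.05]], [0.38, [0.039, -0.019, 0.006], [0.05, 0.1, 0.05]], [0.38, [0.035, -0.025, 0.007], [0.07, 0.09, 0.05]], [0.38, [0.032, -0.029, 0.008], [0.09, 0.08, 0.05]], [0.38, [0.026, -0.03, 0.007], [0.1, 0.07, 0.06]], [0.38, [0.02, -0.033, 0.009], [0.11, 0.05, 0.05]], [0.38, [0.015, -0.035, 0.008], [0.11, 0.03, 0.06]], [0.38, [0.009, -0.033, 0.009], [0.11, 0.01, 0.06]]]'

```text
time_s: 35.45
tcp_pos: [543.3, 367.2, 505.1]
orientation: [[-0.364, 0.687, 0.629], [-0.469, -0.719, 0.514], [0.805, -0.108, 0.584]]
ft_force: [0.6, 1.3, -0.2]
gripper_width: 0.38
gripper_force: 0.0
```

>>> drive_tool --steps '[[0.38, [0.004, -0.032, 0.008], [0.12, 0, 0.06]], [0.38, [-0.001, -0.032, 0.008], [0.11, -0.02, 0.06]], [0.38, [-0.006, -0.03, 0.007], [0.11, -0.04, 0.06]], [0.38, [-0.01, -0.028, 0.008], [0.11, -0.06, 0.07]], [0.38, [-0.014, -0.023, 0.006], [0.08, -0.07, 0.06]], [0.38, [-0.016, -0.021, 0.005], [0.08, -0.08, 0.06]], [0.38, [-0.018, -0.016, 0.005], [0.07, -0.09, 0.07]], [0.38, [-0.021, -0.014, 0.003], [0.05, -0.1, 0.07]]]'

```text
time_s: 36.25
tcp_pos: [394.4, 521.5, 472.7]
orientation: [[0.191, 0.981, -0.015], [-0.22, 0.058, 0.974], [0.956, -0.183, 0.227]]
ft_force: [0.0, 0.0, -0.5]
gripper_width: 0.381
gripper_force: 0.0
```

>>> drive_tool --steps '[[0.38, [-0.021, -0.008, 0.003], [0.04, -0.1, 0.06]], [0.38, [-0.021, -0.006, 0.002], [0.02, -0.1, 0.07]], [0.38, [-0.023, -0.002, 0], [0.01, -0.1, 0.07]], [0.38, [-0.022, 0.002, 0], [-0.01, -0.11, 0.08]], [0.38, [-0.022, 0.005, -0.002], [-0.02, -0.11, 0.07]], [0.38, [-0.019, 0.007, -0.002], [-0.04, -0.09, 0.08]], [0.38, [-0.019, 0.011, -0.002], [-0.04, -0.09, 0.07]], [0.38, [-0.018, 0.013, -0.004], [-0.05, -0.09, 0.08]]]'

```text
time_s: 37.05
tcp_pos: [353.8, 493.8, 314.9]
orientation: [[0.572, 0.78, -0.253], [0.56, -0.146, 0.816], [0.6, -0.608, -0.52]]
ft_force: [-0.1, 0.0, 0.0]
gripper_width: 0.383
gripper_force: 0.0
```

>>> drive_tool --steps '[[0.38, [-0.016, 0.015, -0.004], [-0.07, -0.07, 0.08]], [0.38, [-0.015, 0.018, -0.005], [-0.07, -0.07, 0.09]], [0.38, [-0.012, 0.02, -0.006], [-0.09, -0.06, 0.08]], [0.38, [-0.01, 0.02, -0.006], [-0.08, -0.05, 0.09]], [0.38, [-0.007, 0.021, -0.006], [-0.08, -0.04, 0.08]], [0.38, [-0.006, 0.022, -0.006], [-0.09, -0.03, 0.09]], [0.38, [-0.003, 0.024, -0.007], [-0.09, -0.02, 0.09]], [0.38, [-0.001, 0.024, -0.007], [-0.09, -0.01, 0.09]]]'

```text
time_s: 37.85
tcp_pos: [419.0, 339.1, 239.4]
orientation: [[0.919, 0.382, -0.098], [0.394, -0.888, 0.236], [0.004, -0.256, -0.967]]
ft_force: [0.5, -0.1, -0.8]
gripper_width: 0.383
gripper_force: 0.0
```

```bash
python3 - <<'E'
from kin import *
s=observe();q=s["joint_positions"];print(s["tcp_pos"],q)
t=read_camera("top");v=read_camera("side");cv2.imwrite("pics/t11.png",t);cv2.imwrite("pics/s11.png",v)
a=up(t[150:310,180:300],3.3);b=up(v[160:320,210:330],3.3)
cv2.imwrite("pics/v11.png",np.hstack([a,b]))
plan([(.38,(450.1,274.6,110),down(7.6),2)])
E
```

```text
[419.039 339.096 239.443] [ 28.375 -12.551 101.205  14.74   89.778  95.304]
[[0.38,[0,0.026,0.027],[-0.06,0.01,0.07]],[0.38,[0.002,0.024,0.028],[-0.07,0.01,0.07]],[0.38,[0.004,0.022,0.03],[-0.07,0,0.06]],[0.38,[0.004,0.019,0.031],[-0.06,0.01,0.07]],[0.38,[0,0,0],[0,0,0]],[0.38,[0,0,0],[0,0,0]],[0.38,[0,0,0],[0,0,0]],[0.38,[0,0,0],[0,0,0]]]
end [449.978 274.588 110.416] [ 0.991  0.135 -0.   ] [-0.  0. -1.]
```

View pics/v11.png

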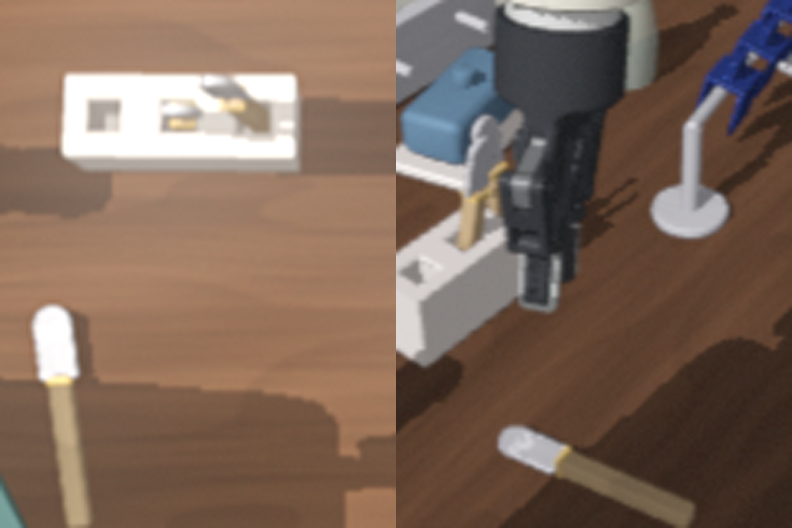

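In the top crop the first spreader now leans toward the second: its band is at (225,100) and its blade at (215,85). My finger probably nudged it when it opened. The third spreader is unmoved. I'll place the third one, then use the same tool attitude to straighten the leaning one.

>>> drive_tool --steps '[[0.38, [0, 0.026, 0.027], [-0.06, 0.01, 0.07]], [0.38, [0.002, 0.024, 0.028], [-0.07, 0.01, 0.07]], [0.38, [0.004, 0.022, 0.03], [-0.07, 0, 0.06]], [0.38, [0.004, 0.019, 0.031], [-0.06, 0.01, 0.07]], [0.38, [0, 0, 0], [0, 0, 0]], [0.38, [0, 0, 0], [0, 0, 0]], [0.38, [0, 0, 0], [0, 0, 0]], [0.38, [0, 0, 0], [0, 0, 0]]]'

```text
time_s: 38.75
tcp_pos: [450.3, 276.6, 113.2]
orientation: [[0.99, 0.139, 0.003], [0.139, -0.99, 0.006], [0.004, -0.006, -1.0]]
ft_force: [0.0, -1.0, -0.3]
gripper_width: 0.38
gripper_force: 0.0
```

```bash
python3 - <<'E'
from kin import *
s=observe();q=s["joint_positions"];print(s["tcp_pos"],s["orientation"])
t=read_camera("top");v=read_camera("side");cv2.imwrite("pics/t12.png",t);cv2.imwrite("pics/s12.png",v)
a=up(t[160:200,225:265],10);b=up(v[185:240,222:262],10);o=np.zeros((550,800,3),np.uint8);o[:400,:400]=a;o[:,400:]=b
cv2.imwrite("pics/v12.png",o)
plan([(.38,(450.1,274.6,2.5),down(7.6),1)],qa=.005)
E
```

```text
[450.288 276.569 113.224] [[ 0.99   0.139  0.003]
 [ 0.139 -0.99   0.006]
 [ 0.004 -0.006 -1.   ]]
[[0.38,[0,0.001,0.037],[0,0,0]],[0.38,[0,0,0.036],[-0.005,0,0.005]],[0.38,[-0.001,0.001,0.037],[0,-0.005,0]],[0.38,[0,0,0],[0,0,0]],[0.38,[0,0,0],[0,0,0]],[0.38,[0,0,0],[0,0,0]],[0.38,[0,0,0],[0,0,0]],[0.38,[0,0,0],[0,0,0]]]
end [449.784 274.569   2.698] [ 0.991  0.133 -0.001] [-0.001 -0.    -1.   ]
```

View pics/v12.png

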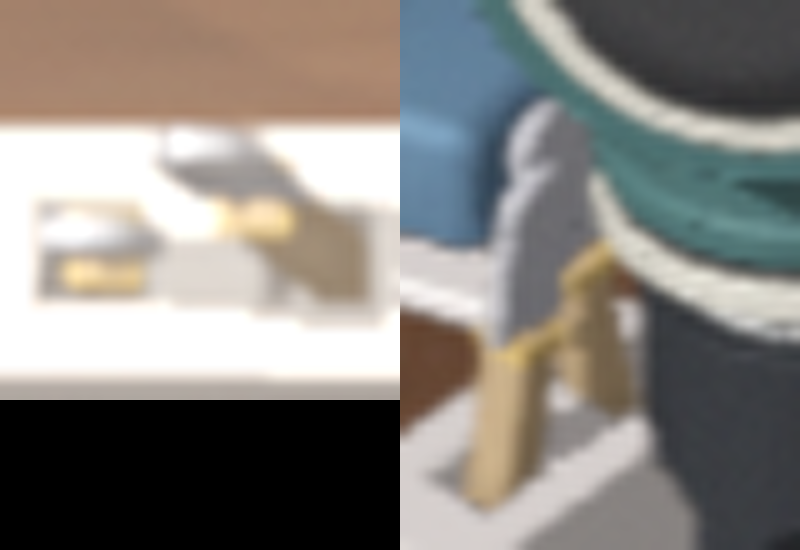

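```bash
python3 - <<'E'
from kin import *
print("vert C band: top",proj("top",(645,131.2,118)),"side",proj("side",(645,131.2,118)))
print("B band vert: top",proj("top",(646,183,118)),"side",proj("side",(646,183,118)), "seen top (235.0,186.9) side",(222+11.5,185+35))
print("C band tri",tri((250.2,181.1),(240.6,210.8)))
print("C band on z",plane("top",[(250.2,181.1)],118),plane("top",[(250.2,181.1)],125))
print("C at mouth",plane("top",[(257.2,187.0)],70))
print("C tip",plane("top",[(225+20.,160+14.)],165))
E
```

```text
vert C band: top [[253.811 180.392]] side [[242.914 208.181]]
B band vert: top [[230.166 180.376]] side [[229.616 217.17 ]] seen top (235.0,186.9) side (233.5, 220)
C band tri (array([644.972, 139.92 , 114.041]), np.float64(1.4328869906418624))
C band on z [[643.575 139.086 118.   ]] [[642.179 138.339 125.   ]]
C at mouth [[639.126 128.145  70.   ]]
C tip [[649.353 144.872 165.   ]]
```

>>> drive_tool --steps '[[0.38, [0, 0.001, 0.037], [0, 0, 0]], [0.38, [0, 0, 0.036], [-0.005, 0, 0.005]], [0.38, [-0.001, 0.001, 0.037], [0, -0.005, 0]], [0.38, [0, 0, 0], [0, 0, 0]], [0, [0, 0, 0], [0, 0, 0]], [0, [0, 0, 0], [0, 0, 0]], [0, [0, 0, 0], [0, 0, 0]], [0, [0, 0, 0], [0, 0, 0]]]'

```text
time_s: 39.65
tcp_pos: [449.6, 274.2, 2.2]
orientation: [[0.991, 0.133, -0.002], [0.133, -0.991, -0.001], [-0.002, 0.001, -1.0]]
ft_force: [-0.9, 0.6, 6.3]
gripper_width: 0.168
gripper_force: 59.9
```

```bash
python3 - <<'E'
from kin import *
print("B band tri",tri((235.0,187.3),(233.5,220)))
s=observe();q=s["joint_positions"]
P1=s["tcp_pos"]+[0,0,260];R1=s["orientation"];q1,c=ik(P1,R1,q)
qg,c=ik(np.array([653,235,250]),vert(-1),[30,-10,128,230,38,-135]);print(q1,qg,c)
for f in np.linspace(0,1,8):
    p,R=fk(q1+(qg-q1)*f,kp);b=p+R@[-92,0,-6.];tp=p+R@[68,0,-6.];print(f,p.round(),"butt",b.round(),"tip",tp.round())
jplan(0,q1,[qg],2,P1,R1)
E
```

```text
B band tri (array([635.104, 175.699, 108.314]), np.float64(6.794339809275704))
[ 28.604 -12.31   98.025  -0.002  94.401 110.979] [  30.097  -11.503  126.737  234.747   39.233 -137.62 ] 2.6420443909807184e-28
0.0 [450. 274. 262.] butt [358. 262. 268.] tip [517. 283. 268.]
0.14285714285714285 [385. 423. 265.] butt [316. 363. 253.] tip [438. 462. 283.]
0.2857142857142857 [355. 525. 347.] butt [310. 475. 284.] tip [391. 554. 397.]
0.42857142857142855 [387. 554. 452.] butt [361. 555. 364.] tip [408. 543. 517.]
0.5714285714285714 [472. 509. 519.] butt [474. 550. 437.] tip [469. 469. 575.]
0.7142857142857142 [573. 414. 504.] butt [601. 458. 428.] tip [547. 376. 555.]
0.8571428571428571 [643. 310. 403.] butt [669. 332. 318.] tip [615. 292. 463.]
1.0 [653. 235. 250.] butt [647. 235. 158.] tip [647. 235. 318.]
rows 36 min tcp z 250.00000000000023
[[0,[-0.006,-0.023,0.005],[0.08,-0.02,-0.09]],[0,[-0.005,-0.023,0.006],[0.08,-0.01,-0.09]],[0,[-0.002,-0.023,0.005],[0.08,0,-0.09]],[0,[-0.001,-0.026,0.006],[0.1,0,-0.1]],[0,[0.003,-0.024,0.006],[0.09,0.02,-0.09]],[0,[0.004,-0.024,0.005],[0.09,0.02,-0
[... 765 characters left out ...]
,0.06,-0.06]]]
[[0,[0.007,0.027,-0.009],[-0.1,0.05,-0.06]],[0,[0.004,0.03,-0.01],[-0.12,0.03,-0.06]],[0,[0,0.032,-0.01],[-0.11,0.01,-0.06]],[0,[-0.006,0.033,-0.011],[-0.12,0,-0.07]],[0,[-0.01,0.033,-0.011],[-0.11,-0.02,-0.05]],[0,[-0.015,0.032,-0.011],[-0.11,-0.04,-0.06]],[0,[-0.019,0.031,-0.01],[-0.1,-0.05,-0.06]],[0,[-0.026,0.031,-0.011],[-0.1,-0.07,-0.06]]]
[[0,[-0.03,0.027,-0.011],[-0.08,-0.08,-0.05]],[0,[-0.034,0.025,-0.01],[-0.08,-0.09,-0.06]],[0,[-0.036,0.019,-0.009],[-0.05,-0.1,-0.05]],[0,[-0.03,0.013,-0.006],[-0.03,-0.09,-0.04]],[0,[0,0,0],[0,0,0]],[0,[0,0,0],[0,0,0]],[0,[0,0,0],[0,0,0]],[0,[0,0,0],[0,0,0]]]
end [652.478 234.487 250.432] [ 0.005 -0.002  1.   ] [ 1.    -0.013 -0.005]
```

Triangulated, the leaning spreader's band is at z≈114, so it is fully down and only leans within the well's play. I'll carry the third one over.

>>> drive_tool --steps '[[0, [0, 0, -0.02], [0, 0, 0]], [0, [0, 0, -0.04], [0, 0, 0]], [0, [0, 0, -0.05], [0, 0, 0]], [0, [0, 0, -0.05], [0, 0, 0]], [0, [0, 0, -0.05], [0, 0, 0]], [0, [0, 0, -0.05], [0, 0, 0]], [0, [0, 0, 0], [0, 0, 0]], [0, [0, 0, 0], [0, 0, 0]]]'

```text
time_s: 40.45
tcp_pos: [450.2, 274.5, 262.2]
orientation: [[0.991, 0.133, -0.001], [0.133, -0.991, -0.001], [-0.001, 0.001, -1.0]]
ft_force: [-0.4, 0.8, -1.5]
gripper_width: 0.168
gripper_force: 59.2
```

>>> drive_tool --steps '[[0, [-0.006, -0.023, 0.005], [0.08, -0.02, -0.09]], [0, [-0.005, -0.023, 0.006], [0.08, -0.01, -0.09]], [0, [-0.002, -0.023, 0.005], [0.08, 0, -0.09]], [0, [-0.001, -0.026, 0.006], [0.1, 0, -0.1]], [0, [0.003, -0.024, 0.006], [0.09, 0.02, -0.09]], [0, [0.004, -0.024, 0.005], [0.09, 0.02, -0.09]], [0, [0.007, -0.022, 0.005], [0.08, 0.03, -0.08]], [0, [0.008, -0.021, 0.005], [0.09, 0.05, -0.09]]]'

```text
time_s: 41.25
tcp_pos: [374.1, 450.3, 274.2]
orientation: [[0.701, 0.669, -0.246], [0.649, -0.456, 0.609], [0.295, -0.587, -0.754]]
ft_force: [0.3, 0.6, -1.5]
gripper_width: 0.167
gripper_force: 59.2
```

>>> drive_tool --steps '[[0, [0.011, -0.019, 0.004], [0.07, 0.05, -0.08]], [0, [0.013, -0.02, 0.004], [0.08, 0.06, -0.09]], [0, [0.016, -0.017, 0.004], [0.07, 0.07, -0.08]], [0, [0.017, -0.014, 0.003], [0.06, 0.08, -0.08]], [0, [0.018, -0.012, 0.002], [0.05, 0.09, -0.08]], [0, [0.02, -0.009, 0.001], [0.04, 0.09, -0.07]], [0, [0.021, -0.007, 0.001], [0.03, 0.11, -0.08]], [0, [0.023, -0.003, -0.001], [0.02, 0.1, -0.07]]]'

```text
time_s: 42.05
tcp_pos: [368.8, 552.8, 411.4]
orientation: [[0.383, 0.895, -0.23], [0.152, 0.185, 0.971], [0.911, -0.407, -0.065]]
ft_force: [0.4, -0.6, -0.8]
gripper_width: 0.164
gripper_force: 59.2
```

>>> drive_tool --steps '[[0, [0.022, 0, -0.001], [0, 0.11, -0.08]], [0, [0.022, 0.004, -0.002], [-0.02, 0.1, -0.07]], [0, [0.021, 0.007, -0.004], [-0.03, 0.11, -0.06]], [0, [0.021, 0.011, -0.004], [-0.04, 0.1, -0.08]], [0, [0.019, 0.015, -0.006], [-0.06, 0.1, -0.06]], [0, [0.017, 0.019, -0.006], [-0.07, 0.08, -0.07]], [0, [0.015, 0.022, -0.008], [-0.09, 0.07, -0.07]], [0, [0.011, 0.024, -0.008], [-0.09, 0.06, -0.06]]]'

```text
time_s: 42.85
tcp_pos: [500.0, 487.2, 520.9]
orientation: [[-0.125, 0.947, 0.297], [-0.546, -0.316, 0.776], [0.829, -0.065, 0.556]]
ft_force: [-0.0, -0.2, -0.4]
gripper_width: 0.169
gripper_force: 59.3
```

>>> drive_tool --steps '[[0, [0.007, 0.027, -0.009], [-0.1, 0.05, -0.06]], [0, [0.004, 0.03, -0.01], [-0.12, 0.03, -0.06]], [0, [0, 0.032, -0.01], [-0.11, 0.01, -0.06]], [0, [-0.006, 0.033, -0.011], [-0.12, 0, -0.07]], [0, [-0.01, 0.033, -0.011], [-0.11, -0.02, -0.05]], [0, [-0.015, 0.032, -0.011], [-0.11, -0.04, -0.06]], [0, [-0.019, 0.031, -0.01], [-0.1, -0.05, -0.06]], [0, [-0.026, 0.031, -0.011], [-0.1, -0.07, -0.06]]]'

```text
time_s: 43.65
tcp_pos: [647.1, 302.9, 388.7]
orientation: [[-0.319, 0.25, 0.914], [-0.22, -0.958, 0.186], [0.922, -0.141, 0.361]]
ft_force: [-0.3, 0.2, -0.6]
gripper_width: 0.168
gripper_force: 59.3
```

>>> drive_tool --steps '[[0, [-0.03, 0.027, -0.011], [-0.08, -0.08, -0.05]], [0, [-0.034, 0.025, -0.01], [-0.08, -0.09, -0.06]], [0, [-0.036, 0.019, -0.009], [-0.05, -0.1, -0.05]], [0, [-0.03, 0.013, -0.006], [-0.03, -0.09, -0.04]], [0, [0, 0, 0], [0, 0, 0]], [0, [0, 0, 0], [0, 0, 0]], [0, [0, 0, 0], [0, 0, 0]], [0, [0, 0, 0], [0, 0, 0]]]'

```text
time_s: 44.45
tcp_pos: [653.0, 234.9, 250.3]
orientation: [[0.004, -0.012, 1.0], [-0.002, -1.0, -0.012], [1.0, -0.002, -0.004]]
ft_force: [0.4, -0.5, -0.3]
gripper_width: 0.167
gripper_force: 59.3
```

```bash
python3 - <<'E'
from kin import *
s=observe();print(s["tcp_pos"],s["orientation"],s["gripper_width"])
plan([(0,(652.9,235,185),vert(-1),0)],q=.0005,qa=.002)
E
```

```text
[653.022 234.928 250.337] [[ 0.004 -0.012  1.   ]
 [-0.002 -1.    -0.012]
 [ 1.    -0.002 -0.004]] 0.16689573989968376
[[0,[-0.0325,0,0],[-0.002,0.002,-0.002]],[0,[-0.033,0,0],[-0.004,0.002,0]],[0,[0,0,0],[0,0,0]],[0,[0,0,0],[0,0,0]],[0,[0,0,0],[0,0,0]],[0,[0,0,0],[0,0,0]],[0,[0,0,0],[0,0,0]],[0,[0,0,0],[0,0,0]]]
end [652.82  235.02  184.837] [ 0. -0.  1.] [ 1.    -0.018 -0.   ]
```

>>> drive_tool --steps '[[0, [-0.0325, 0, 0], [-0.002, 0.002, -0.002]], [0, [-0.033, 0, 0], [-0.004, 0.002, 0]], [0, [-0.01, 0, 0], [0, 0, 0]], [0, [0, 0, 0], [0, 0, 0]], [0, [0, 0, 0], [0, 0, 0]], [0, [-0.01, 0, 0], [0, 0, 0]], [0, [-0.01, 0, 0], [0, 0, 0]], [0, [-0.01, 0, 0], [0, 0, 0]]]'

```text
time_s: 45.25
tcp_pos: [652.5, 234.7, 143.9]
orientation: [[0.001, -0.019, 1.0], [-0.0, -1.0, -0.019], [1.0, -0.0, -0.001]]
ft_force: [-0.3, -0.2, 0.4]
gripper_width: 0.166
gripper_force: 59.3
```

```bash
python3 - <<'E'
from kin import *
s=observe();print(s["tcp_pos"],s["orientation"],s["ft_force"],s["gripper_width"])
E
```

```text
[652.501 234.727 143.924] [[ 0.001 -0.019  1.   ]
 [-0.    -1.    -0.019]
 [ 1.    -0.    -0.001]] [-0.316 -0.228  0.412] 0.16602024420521094
```

>>> drive_tool --steps '[[0, [-0.013, 0, 0], [0, 0, 0]], [0, [-0.013, 0, 0], [0, 0, 0]], [0, [-0.012, 0, 0], [0, 0, 0]], [0, [0, 0, 0], [0, 0, 0]], [0.28, [0, 0, 0], [0, 0, 0]], [0.28, [0, 0, 0], [0, 0, 0]], [0.28, [0, 0, 0], [0, 0, 0]], [0.28, [0, 0, 0], [0, 0, 0]]]'

```text
time_s: 46.05
tcp_pos: [652.5, 234.8, 106.8]
orientation: [[0.001, -0.019, 1.0], [-0.0, -1.0, -0.019], [1.0, -0.0, -0.001]]
ft_force: [-0.5, -0.5, -0.7]
gripper_width: 0.282
gripper_force: 0.3
```

>>> drive_tool --steps '[[0.28, [0, 0, -0.025], [0, 0, 0]], [0.28, [0, 0, -0.025], [0, 0, 0]], [0.28, [0, 0, 0], [0, 0, 0]], [0.28, [0.037, 0, 0], [0, 0, 0]], [0.28, [0.038, 0, 0], [0, 0, 0]], [0.28, [0.037, 0, 0], [0, 0, 0]], [0.28, [0.038, 0, 0], [0, 0, 0]], [0.28, [0.03, 0, 0], [0, 0, 0]]]'

```text
time_s: 46.85
tcp_pos: [602.9, 235.6, 290.0]
orientation: [[-0.001, -0.019, 1.0], [-0.001, -1.0, -0.019], [1.0, -0.001, 0.001]]
ft_force: [-0.3, -1.3, -2.3]
gripper_width: 0.279
gripper_force: 0.0
```

```bash
python3 - <<'E'
from kin import *
s=observe();print(s["tcp_pos"],s["ft_force"],s["joint_positions"])
t=read_camera("top");v=read_camera("side");cv2.imwrite("pics/t13.png",t);cv2.imwrite("pics/s13.png",v)
# brass-band masks in side/top near holder
for n,i,(x0,y0,x1,y1) in(("top",t,(195,160,275,205)),("side",v,(195,170,275,270))):
    H,S,V=hsv(i);m=((H>17)&(H<30)&(S>90)&(V>150));k=np.zeros_like(m);k[y0:y1,x0:x1]=1
    for c,st,_ in cc(m&k,3):print(n,c,st)
print(proj("side",[(646.9,235,115),(646,183,115),(645,131.2,115)]),proj("top",[(646.9,235,115),(646,183,115),(645,131.2,115)]))
E
```

```text
[602.862 235.6   290.04 ] [-0.278 -1.271 -2.331] [  33.873  -21.3    130.023  245.225   39.1   -149.233]
top [252.25 182.75] [251 182   3   2   4]
side [240.333 211.333] [239 209   4   6   9]
side [237.333 217.833] [236 217   3   3   6]
side [233.167 219.833] [232 219   3   3   6]
side [217.182 232.   ] [215 230   6   5  11]
[[215.583 227.674]
 [229.693 218.068]
 [242.967 209.067]] [[206.916 180.695]
 [230.376 180.644]
 [253.945 180.66 ]]
```

```bash
python3 - <<'E'
from kin import *
s=observe();q=s["joint_positions"];R=s["orientation"]
for P in((590,60,330),(600,20,400),(590,60,420)):
    for a in(-1,-25):
        qq,c=ik(np.array(P,float),vert(a),q);print(P,a,qq,c)
plan([(.28,(605,170,330),vert(-10),0),(.28,(600,20,400),vert(-25),1)])
E
```

```text
(590, 60, 330) -1 [   7.464  -40.661  137.655  230.706   10.963 -140.188] 1.2115267027738602e-24
(590, 60, 330) -25 [  23.123  -27.096  133.587  245.23    50.275 -151.596] 0.2485548324484304
(600, 20, 400) -1 [  -0.223  -42.458  132.259  245.23     0.69  -155.234] 0.0009976434217035563
(600, 20, 400) -25 [  16.335  -32.183  130.892  245.23    41.814 -155.755] 0.38372478390953974
(590, 60, 420) -1 [   5.733  -43.557  132.359  245.23     5.424 -155.485] 0.05836569394701287
(590, 60, 420) -25 [  22.272  -31.398  129.748  245.23    47.511 -157.118] 0.6113763852603141
[[0.28,[0.018,0.033,0.002],[-0.08,0,0]],[0.28,[0.018,0.033,0.004],[-0.08,-0.01,0]],[0.28,[0.018,0.037,0.005],[-0.06,0,0]],[0.28,[0.017,0.037,0.008],[-0.07,0,0]],[0.28,[0.018,0.036,0.01],[-0.06,0,0]],[0.28,[0.018,0.035,0.012],[-0.07,0,0]],[0.28,[0,0,0],[0,0,0]],[0.28,[0,0,0],[0,0,0]]]
end [600.042  20.125 400.32 ] [ 0.003 -0.003  1.   ] [ 0.906 -0.424 -0.003]
```

>>> drive_tool --steps '[[0.28, [0, 0, 0], [0, 0, 0]], [0.28, [0, 0, 0], [0, 0, 0]], [0.28, [0, 0, 0], [0, 0, 0]], [0.28, [0, 0, 0], [0, 0, 0]], [0.28, [0, 0, 0], [0, 0, 0]], [0.28, [0, 0, 0], [0, 0, 0]], [0.28, [0, 0, 0], [0, 0, 0]], [0.28, [0, 0, 0], [0, 0, 0]]]'

```text
time_s: 47.75
tcp_pos: [602.8, 235.7, 286.2]
orientation: [[0.002, -0.019, 1.0], [0.0, -1.0, -0.019], [1.0, 0.0, -0.002]]
ft_force: [-0.8, -0.4, 0.1]
gripper_width: 0.279
gripper_force: 0.0
```

```bash
python3 - <<'E'
from kin import *
t=read_camera("top");v=read_camera("side");cv2.imwrite("pics/t14.png",t);cv2.imwrite("pics/s14.png",v)
a=up(t[150:270,190:470],2.85);b=up(v[165:255,190:350],3.6)
o=np.zeros((600,800,3),np.uint8);o[:a.shape[0],:min(800,a.shape[1])]=a[:260,:800][:a.shape[0]] if a.shape[0]<=260 else 0
a=up(t[165:245,195:475],2.8);o[:]=0;o[:a.shape[0],:a.shape[1]]=a;o[230:230+b.shape[0],:b.shape[1]]=b
cv2.imwrite("pics/v14.png",o)
E
```

```text
(no output)
```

View pics/v14.png

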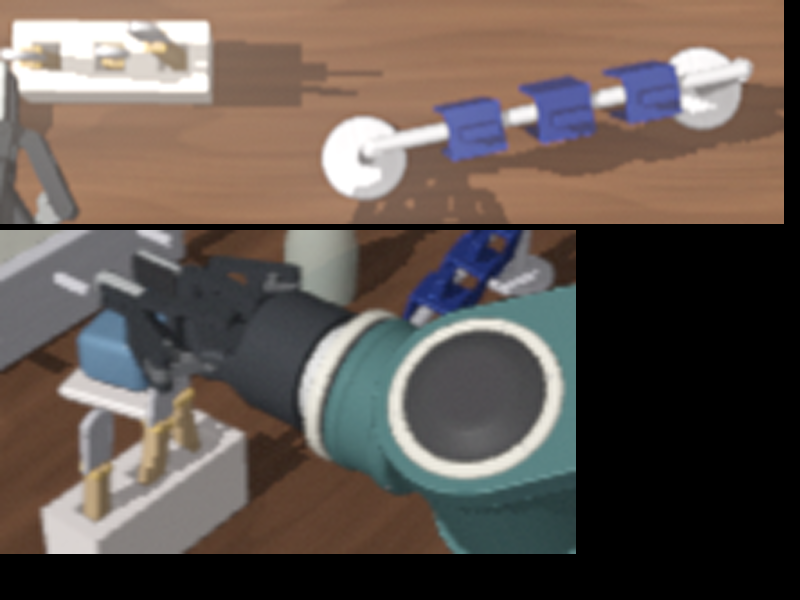

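All three clips straddle the bar. All three spreaders stand in the wells, each with about 48 mm of handle showing, which means they are fully down. The gripper is clear at z≈286, so I'll hand in.

```bash
python3 -c "
from bench import *
print(close_job())"
```

```text
the job is handed in; nothing more can be done
None
```

I handed the job in at about 48 s: all three navy clips hang astride the rail and all three spreaders stand blade up in the holder's wells. The pictures show two spreaders leaning slightly within the well's play but fully down, and the hand-in returned no verdict.

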